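# Mark a plate in the lever press and ease the sprung lever back

### The job

Unlock the blue marking press by turning its red lock handle a quarter turn to its open stop, then push the lever's black crossbar all the way down so that the punch marks the plate. Let the lever come back up to its top stop gently, holding it back against its spring the whole way instead of letting it fly up, and leave it there unlocked. Do not knock the lamp over the press or disturb the hammer, the jar and the V-block on the bench.

Things in the scene. Friction and masses are not known exactly. Their poses are not given: they have to be found in the camera images.
- press: Blue hand-lever press bolted to the bench, foot 300 x 140 x 25 mm with a side foot for the lock post; a steel plate is clamped on its bed. Origin on the bench, 60 mm in front of the foot's centre; x points from its front (facing the robot) to its column, y to the left seen from the robot. It stands at a new place and yaw each time.
- lever (a joint): Hinge of the press lever, rad: 0 at the top stop (shaft rises 22 degrees from pivot to crossbar), 0.75 fully down at its stop. A spring lifts it: pushing the crossbar down takes about 5 N at the top, 16 N at the bottom; let go low down it flies up at over 2 rad/s. Up to 1 rad/s (0.24 m/s at the crossbar) is gentle. With the lock closed it moves only about 0.04 rad.
- lever_bar (a point): Middle of the black crossbar at the lever's front end: round, 22 mm diameter, 120 mm long along the press's y axis, 260 mm above the bench when up, about 86 mm when down. Moves on an arc of 240 mm radius about lever_hinge in the press's x-z plane. The lamp above leaves no room for an upright tool at the top: come from the press's front, tool leaning back 30 to 45 degrees.
- lever_hinge (a point): Pivot of the lever, at press coordinates x 120, y 0, z 170 mm; the axis is the press's y axis.
- lock (a joint): Hinge of the quarter-turn lock, rad: 0 closed (steel stop bar under the lever), 1.571 open at its stop. Grows counter-clockwise seen from above; stays where it is left; about 2 N at the grip turns it. It starts closed, within 0.12 rad.
- lock_grip (a point): On the axis of the upright red grip of the lock handle: round peg, 18 mm diameter, standing 49 mm above the red handle bar; this point is 22 mm below its top (top 232 mm above the bench). It moves on a level circle of 65 mm radius about lock_hinge: closed it stands on the right (press -y) of the post, open on the far side (press +x) of it. Free above.
- lock_hinge (a point): Point on the upright axis of the lock, level with lock_grip, at press coordinates x -70, y -130, z 210 mm. The red hub (40 mm wide) and bars end 23 mm below this point; opposite the grip a steel stop bar reaches 140 mm from the axis, its top 27 mm below this point.
- lamp: White flat lamp head fixed to the press above the crossbar, 100 (deep) x 80 (wide) x 22 mm, on a thin dark arm that runs back from it above the lever to a stem on the column. Origin at the middle of the head's front edge, on its underside, 412 mm above the bench and 28 mm in front of the raised crossbar's axis; it reaches back along the press's +x. Must not be knocked (under 10 N).
- hammer_mid (a point): Bystander: hammer with orange handle lying on the bench, about 260 mm long; point near its middle, 12 mm above the bench, x along the handle towards the head.
- jar_mid (a point): Bystander: jar with yellow cap, 54 mm wide, 75 mm high; point half-way up its axis.
- vblock_top (a point): Bystander: steel V-block 60 x 50 x 40 mm; point in the middle at its top height.

How it is judged:
By the outcome, as a careful person would: the job done as asked, in the order asked, and still so for the second after the job is handed in, with the robot touching nothing.
It also fails if it takes over 61 s, if anything falls off the work surface, if the arm or the gripper's body presses on something with over 40 N, if the wrist force passes 120 N, or if a joint passes its speed limit or range.

### The arm

A 7-joint arm with a two-finger parallel gripper is mounted at the origin on the work surface. World frame = base frame: x ahead of the robot, y to its left, z up, the work surface at z = 0. Lengths are in m, angles in rad, forces in N, time in s.
With the tool pointing down it reaches from about 0.425 to 0.925 m from the base axis. Payload 6.8 kg.
Tool frame: the origin (TCP) lies on the centre line of the jaws, within the pads' length; the fingertips stand 14 mm ahead of it and the grasp point (between the pads) lies 5 mm behind it; y points along the fingers, x is the direction in which the jaws open and shut, and the axes are right-handed (so a half turn about y gives the same grasp; the last joint's range is limited). The gripper opens to 85 mm and grips with 20 to 120 N. Pads are 22 mm wide; open, the fingers measure 114 mm over their backs; the gripper's body (76 mm by 85 mm) begins 54 mm behind the grasp point. The pads swing forward as they close: fully open they stand 13 mm farther back than shut.
Start: joints at [-1.299, 0.477, 0.022, 1.555, -0.011, 1.109, -0.083], TCP at [0.25, 0.627, 0.245] pointing down, gripper open.
Joint ranges: [-2.96, 2.96], [-0.34, 2.1], [-1.41, 1.46], [0.24, 2.44], [-1.37, 4.51], [0.17, 1.92], [-2.96, 2.96]. Speed limits (rad/s): [2.39, 2.39, 3.14, 3.14, 3.14, 3.14, 3.14].

### API

Orientations are given as a rotation vector (axis times angle).
In Python, from bench import get_obs, vision, ticket gives the robot as it stands. The module is installed in compiled form; this text tells all that it offers.
- The arm moves only by the tool jog_arm, never from a script. Its argument "motion" is a list of rows, each an object of numbers: "gripper": the finger opening in mm, from 0 to 85.4; "tx", "ty", "tz": the shift along the tool's x, y, z in mm; "ax", "ay", "az": the turn, a rotation vector about the tool's x, y, z in rad. In form: [{"gripper": .., "tx": .., "ty": .., "tz": .., "ax": .., "ay": .., "az": ..}, ...]. A call has 1 to 12 rows; each row shifts and turns the commanded pose from where the row before left it, along the tool's axes as they then stand; what a row does not reach is not made up. A row lasts 1/10 s, in which the tool goes at most 50 mm and 8.59 degrees, less where a joint would pass 70% of its speed; a pose out of reach is approached as far as the arm can. A call is refused whole if a number of a shift passes 50 or a number of a turn 0.15, either way. A call with a gripper value outside its range is refused whole. The fingers move at their own pace and stop on an object; "newtons" is the grip in N (left out, the last holds). Time passes only in rows, so rows that do not move let the fingers close. It gives the time, the measured TCP pose, the force and the opening at its end, in the units of the state.
- get_obs(): the state, without advancing time (a new reading comes with each control period).
- vision.grab_frame(name): name is "scene" or "top" or "wrist"; returns the picture (480x640x3 uint8, red, green, blue); there is no depth.
- vision.get_calibration(name): a dict with "camera_matrix" (3x3 intrinsics, pixels), "world_from_camera" (4x4, takes a point from camera to world coordinates). Camera axes: x right, y down, z forward; pixel columns grow to the right and rows downward; lengths in m; the calibration is good to about 2 mm. A picture is of the moment at which its call begins: read the wrist's pose just before it. get_calibration takes no time and is no camera call; for the wrist camera it gives the pose at the moment of the call.
- ticket.hand_in(): hands the job in, once; it reports no verdict.
The state is a dict: "clock": time; "joints": joint angles; "qvel": joint speeds; "tau": joint torques, N m; "tcp_pos": TCP position; "orientation": TCP orientation; "contact_force": force on the tool from outside, world axes, zero at the start; "moment": the same for the moment, N m; "grip_width": finger opening in m.
Only numpy, scipy, OpenCV 4.12 (cv2) and the standard library are available. Lean on these libraries where they do the work, as an engineer would, in place of code of your own. Each camera call takes 0.05 s, during which the arm holds its last target.

## Working session

There is one attempt and no reset: what is moved stays moved. The work goes in short steps, Python scripts to look and compute and a tool call to move; the robot and the scene stay as the last step left them, time stands still between calls to the robot, and variables do not carry over. Pictures are saved under pics/ and viewed, and the job is handed in when it is done.

Besides the shell and the picture viewer there is one more tool, called after ">>>" by a JSON object that holds its "api" and its "payload". jog_arm: Moves the arm, as the interface text tells. Its arguments: {"type":"object","properties":{"motion":{"type":"array"},"newtons":{"type":"number"}},"required":["motion"]}

```bash
mkdir -p pics
python3 - <<'E'
from bench import get_obs, vision, ticket
import cv2
o=get_obs();print(o)
for n in["scene","top","wrist"]:
    im=vision.grab_frame(n);cv2.imwrite(f"pics/{n}0.png",im[:,:,::-1])
    c=vision.get_calibration(n);print(n,c)
E
```

```text
{'clock': 0.0, 'joints': array([-1.29910588,  0.47780666,  0.02235416,  1.55644982, -0.01151643,
        1.10929827, -0.08310105]), 'qvel': array([ 0.00121509, -0.00069571,  0.00031452,  0.00127181,  0.00033418,
       -0.0004048 ,  0.00042218]), 'tau': array([-1.58396906e-03, -5.96437490e+01,  1.60650719e+00, -2.81204438e+01,
        1.22710224e-02,  9.21003259e-03,  2.96512212e-05]), 'tcp_pos': array([0.2500461 , 0.62636878, 0.24432226]), 'orientation': array([-1.36643183, -0.92401098,  0.92638994]), 'contact_force': array([-0.51518518,  0.19733294,  0.10144017]), 'moment': array([ 0.0307546 ,  0.07683988, -0.01116814]), 'grip_width': 0.08524194986111736}
scene {'camera_matrix': array([[496.33261579,   0.        , 322.22906887],
       [  0.        , 496.33261579, 247.90145875],
       [  0.        ,   0.        ,   1.        ]]), 'world_from_camera': array([[ 0.62605351,  0.51577303, -0.58483774,  1.15970944],
       [ 0.77965818, -0.4272903 ,  0.457773  , -0.41551929],
       [-0.01378852, -0.74256392, -0.66963326,  0.95049623],
       [ 0.        ,  0.        ,  0.        ,  1. 
[... 201 characters left out ...]
camera': array([[ 0.02924402, -0.99557638,  0.08928859,  0.45131081],
       [-0.99921937, -0.03149037, -0.02385384,  0.06979581],
       [ 0.02656005, -0.08852131, -0.99572011,  1.45644804],
       [ 0.        ,  0.        ,  0.        ,  1.        ]])}
wrist {'camera_matrix': array([[350.01421441,   0.        , 317.05873724],
       [  0.        , 350.01421441, 242.73438972],
       [  0.        ,   0.        ,   1.        ]]), 'world_from_camera': array([[ 0.37028941,  0.89687653,  0.24186408,  0.18879564],
       [ 0.92891242, -0.35674958, -0.09925453,  0.6517624 ],
       [-0.00273415,  0.26142345, -0.96522034,  0.37244446],
       [ 0.        ,  0.        ,  0.        ,  1.        ]])}
```

View pics/scene0.png

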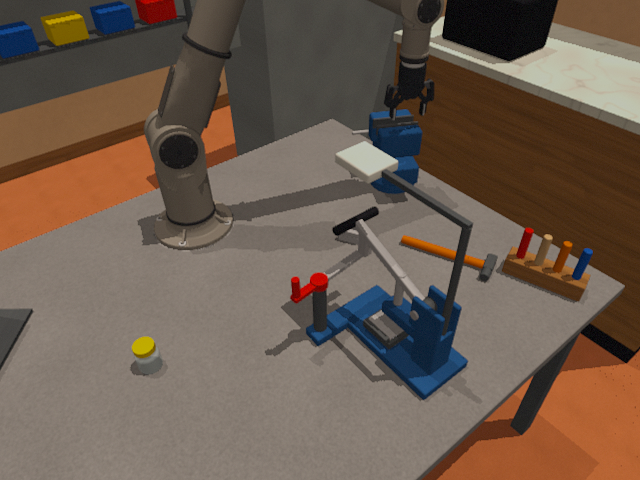

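View pics/top0.png

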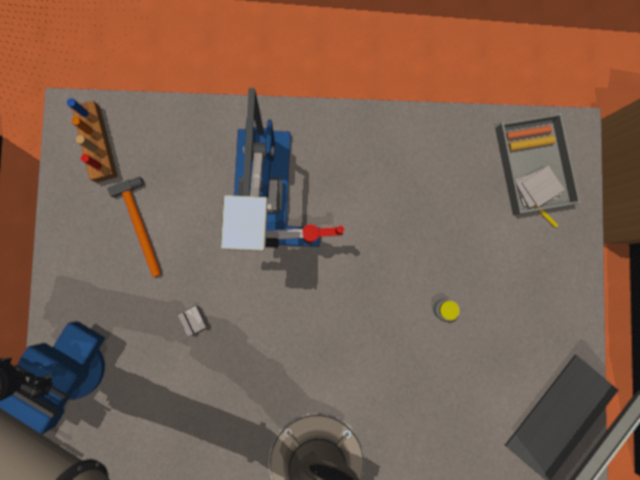

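View pics/wrist0.png

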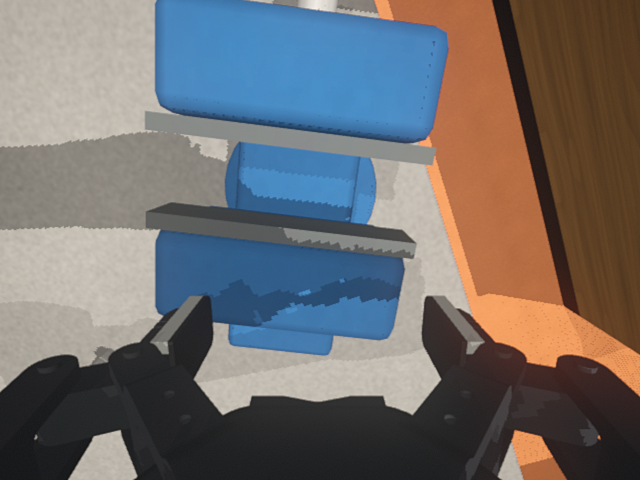

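Run:
```python
import cv2
a=cv2.imread("pics/top0.png")[80:300,200:380];cv2.imwrite("pics/t1.png",cv2.resize(a,None,fx=3.3,fy=2.7*1.0,interpolation=cv2.INTER_CUBIC) if 0 else cv2.resize(a,None,fx=2.7,fy=2.7,interpolation=cv2.INTER_CUBIC))
a=cv2.imread("pics/scene0.png")[130:400,280:490];cv2.imwrite("pics/s1.png",cv2.resize(a,None,fx=2.2,fy=2.2,interpolation=cv2.INTER_CUBIC))
```

```text
(no output)
```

View pics/t1.png

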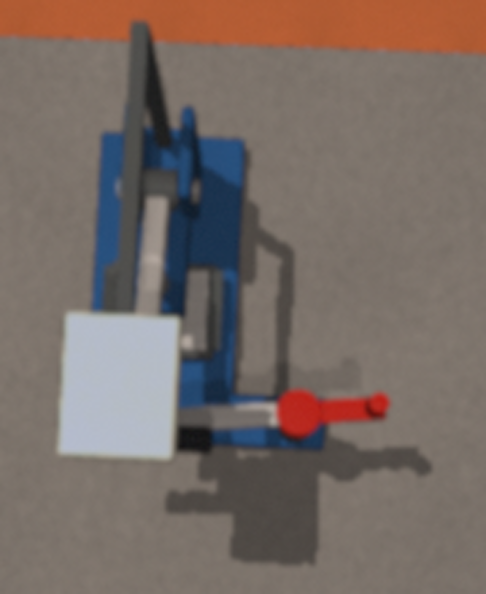

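View pics/s1.png

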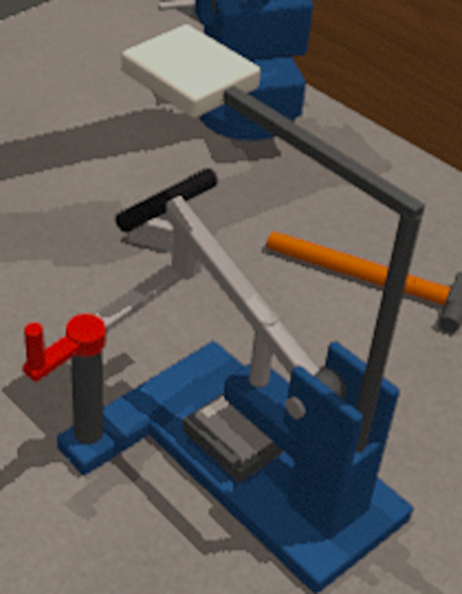

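```bash
cat > h.py <<'E'
import numpy as np, cv2
from bench import get_obs, vision
def ray(c,u,v):
    d=np.linalg.inv(c["camera_matrix"])@np.array([u,v,1.]);T=c["world_from_camera"]
    return T[:3,3],T[:3,:3]@d
def plane(c,u,v,z):
    o,d=ray(c,u,v);return o+d*(z-o[2])/d[2]
def proj(c,p):
    T=np.linalg.inv(c["world_from_camera"]);q=c["camera_matrix"]@(T[:3,:3]@np.asarray(p)+T[:3,3]);return q[:2]/q[2]
E
python3 - <<'E'
from h import *
ct=vision.get_calibration("top");cs=vision.get_calibration("scene")
t=cv2.imread("pics/top0.png");s=cv2.imread("pics/scene0.png")
# lamp
g=cv2.inRange(t,(160,150,140),(255,255,255));n,l,st,ce=cv2.connectedComponentsWithStats(g)
i=1+np.argmax([ (st[k,4] if 215<ce[k,0]<280 and 190<ce[k,1]<260 else 0) for k in range(1,n)])
P=cv2.boxPoints(cv2.minAreaRect(np.argwhere(l==i)[:,::-1].astype(np.float32)));print("lamp px",P,st[i])
W=np.array([plane(ct,*p,.434)[:2] for p in P]);print(W,np.linalg.norm(W-np.roll(W,1,0),axis=1), W.mean(0))
def red(im):
    h=cv2.cvtColor(im,cv2.COLOR_BGR2HSV);return cv2.inRange(h,(0,190,110),(4,255,255))|cv2.inRange(h,(176,190,110),(180,255,255))
for nm,im,roi in(("top",t,(290,215,70,35)),("scene",s,(285,265,50,45))):
    x,y,w,h=roi;m=red(im)[y:y+h,x:x+w]
    print(nm);print("\n".join("".join('#' if a else '.' for a in r) for r in m))
x,y,w,h=325,200,65,45
m=cv2.inRange(s[y:y+h,x:x+w],(0,0,0),(40,40,40));print("\n".join("".join('#' if a else '.' for a in r) for r in m))
# foot blue in top
E
```

```text
lamp px [[221.16309 247.0646 ]
 [224.04001 195.28   ]
 [265.41232 197.57846]
 [262.5354  249.36307]] [ 222  196   44   54 2138]
[[0.51198424 0.20512525]
 [0.60808523 0.20396442]
 [0.60634033 0.12740021]
 [0.51009923 0.12920454]] [0.0759441  0.096108   0.07658409 0.09625801] [0.55912726 0.1664236 ]
top
......................................................................
......................................................................
......................................................................
......................................................................
......................................................................
......................................................................
......................................................................
......................................................................
......................................................................
......................................................................
...................###................................................
................
[... 6258 characters left out ...]
........................................
.................................................................
.................................................................
.................................................................
.................................................................
.................................................................
.................................................................
.................................................................
.................................................................
.................................................................
.................................................................
```

Run:
```python
from h import *
ct=vision.get_calibration("top");cs=vision.get_calibration("scene")
t=cv2.imread("pics/top0.png");s=cv2.imread("pics/scene0.png")
m=np.array([[c=='#' for c in r] for r in ["x"]])
print("hub top", plane(ct,310.3,233,.187),"grip top",plane(ct,340,229.5,.232))
print("scene grip top", plane(cs,294.8,279,.232), "hub",plane(cs,319,281,.187))
for uv in((336.5,230),(374.5,212),(355.5,221)):print("bar",plane(cs,*uv,.26))
# blue foot in top
h=cv2.cvtColor(t,cv2.COLOR_BGR2HSV);b=cv2.inRange(h,(100,120,40),(125,255,255));b[:, :220]=0;b[:,350:]=0
e=np.argwhere(b)[:,::-1]
for v in range(150,235,10):
    x=e[e[:,1]==v][:,0];print(v,x.min(),x.max(),plane(ct,x.min()-.5,v,.025)[:2],plane(ct,x.max()+.5,v,.025)[:2])
```

```text
hub top [0.565233  0.0356186 0.187    ] grip top [ 0.57106392 -0.02878431  0.232     ]
scene grip top [ 0.57004759 -0.02592542  0.232     ] hub [0.57092776 0.03490051 0.187     ]
bar [0.53126712 0.1164861  0.26      ]
bar [0.53761733 0.22287588 0.26      ]
bar [0.53437706 0.16858917 0.26      ]
150 237 288 [0.79123907 0.23032548] [0.79608011 0.0946667 ]
160 237 288 [0.76472768 0.22924537] [0.76949401 0.09380319]
170 236 287 [0.73821166 0.23076258] [0.7429033 0.0955494]
180 236 287 [0.71187202 0.22968529] [0.71648987 0.0946873 ]
190 235 286 [0.68552975 0.23119684] [0.69007383 0.09642634]
200 283 286 [0.66348665 0.1059401 ] [0.66383138 0.09556564]
210 281 285 [0.63716443 0.11024319] [0.63758831 0.09729757]
220 267 285 [0.6099319  0.14552065] [0.61151518 0.09643827]
230 267 268 [0.58396831 0.1445865 ] [0.58413208 0.1394323 ]
```

Run:
```python
from h import *
from scipy.spatial.transform import Rotation as R
o=get_obs();print(R.from_rotvec(o["orientation"]).as_matrix().round(3),o["tcp_pos"])
ct=vision.get_calibration("top")
for n,u,v,z in(("vb",193,320,.04),("jar",449,310,.075),("ham",155,272,.02),("hamhead",125,187,.02),("vise r",103,350,.15)):print(n,plane(ct,u,v,z))
```

```text
[[ 0.371 -0.    -0.929]
 [ 0.929 -0.001  0.371]
 [-0.001 -1.    -0.   ]] [0.25010634 0.62651208 0.24454494]
vb [0.34993208 0.31976183 0.04      ]
jar [ 0.39436767 -0.31722416  0.075     ]
ham [0.46742716 0.42585317 0.02      ]
hamhead [0.68466868 0.51480233 0.02      ]
vise r [0.28404879 0.50252486 0.15      ]
```

>>> {"api": "jog_arm", "payload": {"motion": [{"ty": -40},{"ty": -45,"tx": -20},{"ty": -45,"tx": -20},{"ty": -45,"tx": -20},{"ty": -45,"tx": -20},{"ty": -40,"tx": -25},{"tx": -40},{"tx": -40},{"tx": -20}]}}

```text
schema error: expected keys gripper, tx, ty, tz, ax, ay, az
```

>>> {"api": "jog_arm", "payload": {"motion": [{"tz": -40,"ay": 0.1},{"tz": -46,"ay": 0.1},{"tz": -46,"ay": 0.1},{"tz": -46,"ay": 0.1},{"tz": -46,"ay": 0.1},{"tz": -46,"ay": 0.1},{"tz": -46,"ay": 0.1},{"tz": -46,"ay": 0.1},{"tz": -46,"ay": 0.1},{"tz": -46,"ay": 0.1},{"tz": -46,"ay": 0.1},{"tz": -46,"ay": 0.1}]}}

```text
schema error: expected keys gripper, tx, ty, tz, ax, ay, az
```

```bash
cat >> h.py <<'E'
from scipy.spatial.transform import Rotation as R
def st():
    o=get_obs();M=R.from_rotvec(o["orientation"]).as_matrix()
    print(round(o["clock"],2),"tcp",o["tcp_pos"].round(4),"q",o["joints"].round(3),"F",o["contact_force"].round(1),"w",round(o["grip_width"],4));print(M.round(3))
    return o,M
def to(p):
    o,M=st();d=M.T@(np.array(p)-o["tcp_pos"])*1000;print("tool shift mm",d.round(1));return d
E
python3 -c "
from h import *
to([.571,-.028,.40])"
```

```text
0.15 tcp [0.2501 0.6265 0.2445] q [-1.299  0.478  0.022  1.556 -0.012  1.109 -0.083] F [-0.9  0.1  0. ] w 0.0853
[[ 0.371 -0.    -0.929]
 [ 0.929 -0.001  0.371]
 [-0.001 -1.    -0.   ]]
tool shift mm [-489.1 -154.7 -540.7]
```

>>> {"api": "jog_arm", "payload": {"motion": [{"gripper": 40,"tx": 0,"ty": -40,"tz": 0,"ax": 0,"ay": 0,"az": 0},{"gripper": 40,"tx": -20,"ty": -45,"tz": 0,"ax": 0,"ay": 0,"az": 0},{"gripper": 40,"tx": -20,"ty": -45,"tz": 0,"ax": 0,"ay": 0,"az": 0},{"gripper": 40,"tx": -20,"ty": -45,"tz": 0,"ax": 0,"ay": 0,"az": 0},{"gripper": 40,"tx": -20,"ty": -45,"tz": 0,"ax": 0,"ay": 0,"az": 0},{"gripper": 40,"tx": -25,"ty": -40,"tz": 0,"ax": 0,"ay": 0,"az": 0},{"gripper": 40,"tx": -40,"ty": 0,"tz": 0,"ax": 0,"ay": 0,"az": 0},{"gripper": 40,"tx": -40,"ty": 0,"tz": 0,"ax": 0,"ay": 0,"az": 0},{"gripper": 40,"tx": -20,"ty": 0,"tz": 0,"ax": 0,"ay": 0,"az": 0}]}}

```text
clock: 1.05
tcp_pos: [0.1734, 0.434, 0.506]
orientation: [-1.365, -0.925, 0.924]
contact_force: [0.5, 0.2, 0.3]
grip_width: 0.0399
```

```bash
python3 -c "
from h import *
to([.571,-.028,.40])"
```

```text
1.05 tcp [0.1734 0.434  0.506 ] q [-1.331 -0.018  0.007  1.609  0.     1.549 -0.133] F [0.5 0.2 0.3] w 0.0399
[[ 0.371  0.    -0.929]
 [ 0.929  0.001  0.371]
 [ 0.001 -1.     0.   ]]
tool shift mm [-281.8  105.6 -540.6]
```

>>> {"api": "jog_arm", "payload": {"motion": [{"gripper": 40,"tx": 0,"ty": 0,"tz": -40,"ax": 0,"ay": 0.1,"az": 0},{"gripper": 40,"tx": 0,"ty": 0,"tz": -46,"ax": 0,"ay": 0.1,"az": 0},{"gripper": 40,"tx": 0,"ty": 0,"tz": -46,"ax": 0,"ay": 0.1,"az": 0},{"gripper": 40,"tx": 0,"ty": 0,"tz": -46,"ax": 0,"ay": 0.1,"az": 0},{"gripper": 40,"tx": 0,"ty": 0,"tz": -46,"ax": 0,"ay": 0.1,"az": 0},{"gripper": 40,"tx": 0,"ty": 0,"tz": -46,"ax": 0,"ay": 0.1,"az": 0},{"gripper": 40,"tx": 0,"ty": 0,"tz": -46,"ax": 0,"ay": 0.1,"az": 0},{"gripper": 40,"tx": 0,"ty": 0,"tz": -46,"ax": 0,"ay": 0.1,"az": 0},{"gripper": 40,"tx": 0,"ty": 0,"tz": -46,"ax": 0,"ay": 0.1,"az": 0},{"gripper": 40,"tx": 0,"ty": 0,"tz": -46,"ax": 0,"ay": 0.1,"az": 0},{"gripper": 40,"tx": 0,"ty": 0,"tz": -46,"ax": 0,"ay": 0.1,"az": 0},{"gripper": 40,"tx": 0,"ty": 0,"tz": -40,"ax": 0,"ay": 0.1,"az": 0}]}}

```text
clock: 2.25
tcp_pos: [0.479, 0.0255, 0.5051]
orientation: [-1.571, 0.012, -0.011]
contact_force: [0.6, 0.2, 0.7]
grip_width: 0.0402
```

```bash
python3 -c "
from h import *
to([.571,-.028,.30])"
```

```text
2.25 tcp [0.479  0.0255 0.5051] q [-0.769 -0.031  0.577  1.618  0.017  1.55  -0.207] F [0.6 0.2 0.7] w 0.0402
[[ 1.    -0.     0.015]
 [-0.015 -0.     1.   ]
 [-0.    -1.    -0.   ]]
tool shift mm [ 92.8 205.1 -52. ]
```

>>> {"api": "jog_arm", "payload": {"motion": [{"gripper": 40,"tx": 20,"ty": 10,"tz": -20,"ax": 0,"ay": 0,"az": 0},{"gripper": 40,"tx": 30,"ty": 40,"tz": -32,"ax": 0,"ay": 0,"az": 0},{"gripper": 40,"tx": 30,"ty": 40,"tz": 0,"ax": 0,"ay": 0,"az": 0},{"gripper": 40,"tx": 13,"ty": 40,"tz": 0,"ax": 0,"ay": 0,"az": 0},{"gripper": 40,"tx": 0,"ty": 40,"tz": 0,"ax": 0,"ay": 0,"az": 0},{"gripper": 40,"tx": 0,"ty": 20,"tz": 0,"ax": 0,"ay": 0,"az": 0},{"gripper": 40,"tx": 0,"ty": 0,"tz": 0,"ax": 0,"ay": 0,"az": 0}]}}

```text
clock: 2.95
tcp_pos: [0.5647, -0.0193, 0.3183]
orientation: [-1.572, 0.012, -0.002]
contact_force: [-0.2, 0.2, 0.4]
grip_width: 0.0402
```

```bash
python3 -c "
from h import *
to([.571,-.028,.212])
for n in['scene','wrist']:
    cv2.imwrite(f'pics/{n}1.png',vision.grab_frame(n)[:,:,::-1])
c=vision.get_calibration('wrist');print(proj(c,[.571,-.028,.232]),proj(c,[.571,-.028,.2]))
"
```

```text
2.95 tcp [ 0.5647 -0.0193  0.3183] q [-0.616  0.268  0.668  1.763 -0.177  1.179  0.095] F [-0.2  0.2  0.4] w 0.0402
[[ 1.    -0.007  0.009]
 [-0.009 -0.001  1.   ]
 [-0.007 -1.    -0.001]]
tool shift mm [  7.1 106.2  -8.5]
[323.50864542 265.65228659] [322.76289858 251.66692638]
```

View pics/wrist1.png

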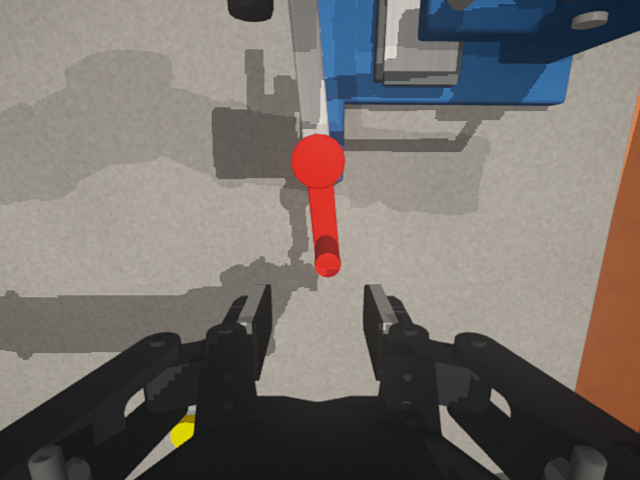

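View pics/scene1.png

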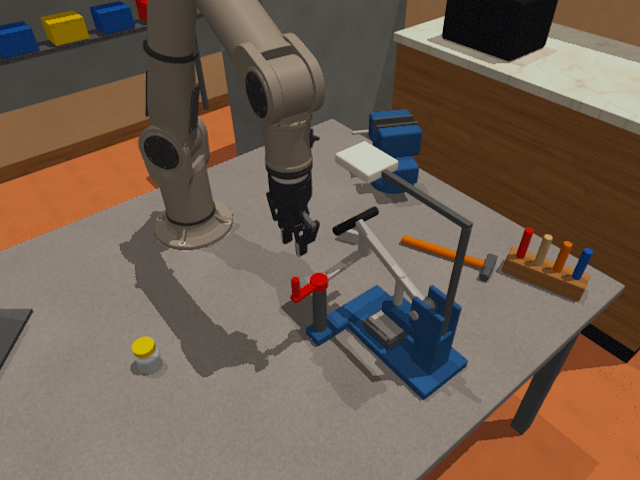

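```bash
python3 -c "
from h import *
c=vision.get_calibration('wrist');print(plane(c,318,161,.187),plane(c,327.5,265,.232))
to([.572,-.028,.212])
"
```

```text
[0.56799855 0.03743751 0.187     ] [ 0.57362453 -0.02757009  0.232     ]
3.05 tcp [ 0.5669 -0.0196  0.3222] q [-0.616  0.265  0.669  1.757 -0.176  1.18   0.095] F [-0.1 -0.2  0.8] w 0.04
[[ 1.     0.     0.009]
 [-0.009 -0.     1.   ]
 [ 0.    -1.    -0.   ]]
tool shift mm [  5.1 110.2  -8.3]
```

>>> {"api": "jog_arm", "payload": {"motion": [{"gripper": 40,"tx": 6,"ty": 10,"tz": -8,"ax": 0,"ay": 0,"az": 0},{"gripper": 40,"tx": 0,"ty": 25,"tz": 0,"ax": 0,"ay": 0,"az": 0},{"gripper": 40,"tx": 0,"ty": 25,"tz": 0,"ax": 0,"ay": 0,"az": 0},{"gripper": 40,"tx": 0,"ty": 20,"tz": 0,"ax": 0,"ay": 0,"az": 0},{"gripper": 40,"tx": 0,"ty": 0,"tz": 0,"ax": 0,"ay": 0,"az": 0}]}}

```text
clock: 3.55
tcp_pos: [0.5719, -0.028, 0.24]
orientation: [-1.571, 0.009, -0.005]
contact_force: [0.3, -0.4, 0.8]
grip_width: 0.0403
```

```bash
python3 -c "
from h import *
to([.573,-.028,.212])
cv2.imwrite(f'pics/w2.png',vision.grab_frame('wrist')[:,:,::-1])
c=vision.get_calibration('wrist');print(proj(c,[.573,-.028,.232]))
"
```

```text
3.55 tcp [ 0.5719 -0.028   0.24  ] q [-0.561  0.361  0.641  1.842 -0.25   1.022  0.172] F [ 0.3 -0.4  0.8] w 0.0403
[[ 1.    -0.003  0.009]
 [-0.009 -0.     1.   ]
 [-0.003 -1.    -0.   ]]
tool shift mm [ 1.2 28.  -0. ]
[317.70025458 308.24262128]
```

View pics/w2.png

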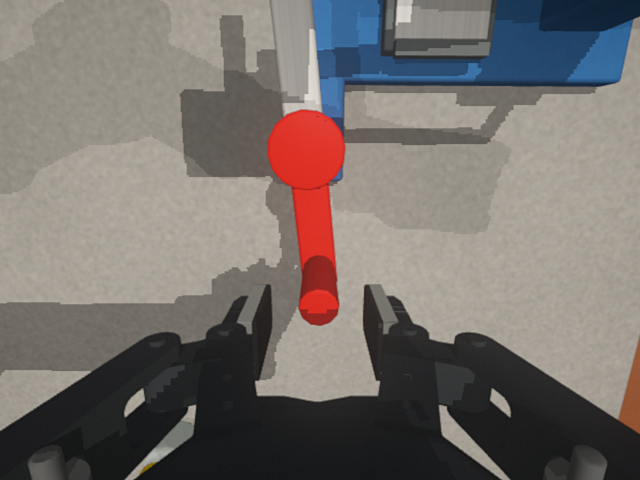

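>>> {"api": "jog_arm", "payload": {"motion": [{"gripper": 40,"tx": 1,"ty": 14,"tz": 0,"ax": 0,"ay": 0,"az": 0},{"gripper": 40,"tx": 0,"ty": 14,"tz": 0,"ax": 0,"ay": 0,"az": 0},{"gripper": 24,"tx": 0,"ty": 0,"tz": 0,"ax": 0,"ay": 0,"az": 0},{"gripper": 24,"tx": 0,"ty": 0,"tz": 0,"ax": 0,"ay": 0,"az": 0},{"gripper": 24,"tx": 0,"ty": 0,"tz": 0,"ax": 0,"ay": 0,"az": 0}], "newtons": 20}}

```text
clock: 4.1
tcp_pos: [0.574, -0.0277, 0.214]
orientation: [-1.571, 0.007, -0.008]
contact_force: [-0.4, -0.2, 0.4]
grip_width: 0.024
```

```bash
python3 -c "
from h import *
to([.573,-.028,.212])
cv2.imwrite(f'pics/w3.png',vision.grab_frame('wrist')[:,:,::-1])
"
```

```text
4.1 tcp [ 0.574  -0.0277  0.214 ] q [-0.545  0.394  0.626  1.866 -0.277  0.969  0.194] F [-0.4 -0.2  0.4] w 0.024
[[ 1.     0.001  0.009]
 [-0.009  0.     1.   ]
 [ 0.001 -1.     0.   ]]
tool shift mm [-1.   2.  -0.3]
```

View pics/w3.png

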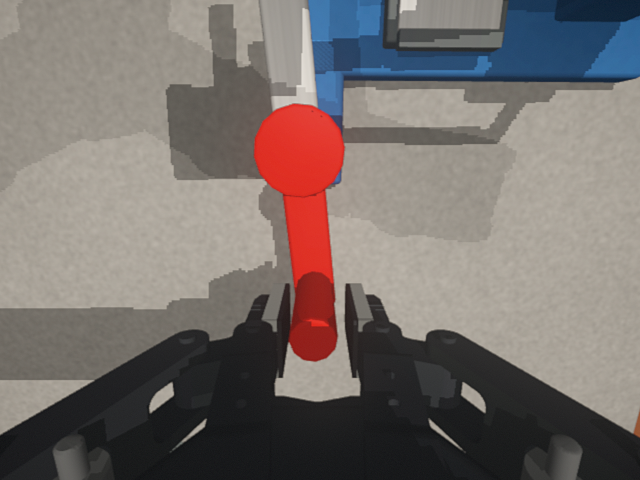

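>>> {"api": "jog_arm", "payload": {"motion": [{"gripper": 24,"tx": 0,"ty": 0,"tz": 0,"ax": 0,"ay": -0.1,"az": 0},{"gripper": 24,"tx": 7.8,"ty": 0,"tz": 0.5,"ax": 0,"ay": -0.12,"az": 0},{"gripper": 24,"tx": 7.8,"ty": 0,"tz": 0.5,"ax": 0,"ay": -0.12,"az": 0},{"gripper": 24,"tx": 7.8,"ty": 0,"tz": 0.5,"ax": 0,"ay": -0.12,"az": 0},{"gripper": 24,"tx": 7.8,"ty": 0,"tz": 0.5,"ax": 0,"ay": -0.12,"az": 0},{"gripper": 24,"tx": 7.8,"ty": 0,"tz": 0.5,"ax": 0,"ay": -0.12,"az": 0},{"gripper": 24,"tx": 7.8,"ty": 0,"tz": 0.5,"ax": 0,"ay": -0.12,"az": 0}]}}

```text
clock: 4.85
tcp_pos: [0.6146, -0.0077, 0.2138]
orientation: [-1.475, -0.636, 0.638]
contact_force: [-2.4, -1.2, 0.8]
grip_width: 0.0239
```

```bash
cat >> h.py <<'E'
def arc():
    o,M=st();p=o["tcp_pos"][:2]-[.567,.037];a=np.arctan2(p[1],p[0])
    print("ang",a.round(3),"r",np.linalg.norm(p).round(4),"tool x ang",np.arctan2(M[1,0],M[0,0]).round(3))
E
python3 -c "
from h import *
arc()
"
```

```text
4.85 tcp [ 0.6146 -0.0077  0.2138] q [-0.403  0.431  0.418  1.76  -0.203  0.995  0.909] F [-2.4 -1.2  0.8] w 0.0239
[[ 0.686 -0.001 -0.728]
 [ 0.728 -0.     0.686]
 [-0.001 -1.     0.001]]
ang -0.754 r 0.0653 tool x ang 0.815
```

>>> {"api": "jog_arm", "payload": {"motion": [{"gripper": 24,"tx": 7.8,"ty": 0,"tz": 0.5,"ax": 0,"ay": -0.12,"az": 0},{"gripper": 24,"tx": 7.8,"ty": 0,"tz": 0.5,"ax": 0,"ay": -0.12,"az": 0},{"gripper": 24,"tx": 7.8,"ty": 0,"tz": 0.5,"ax": 0,"ay": -0.12,"az": 0},{"gripper": 24,"tx": 7.8,"ty": 0,"tz": 0.5,"ax": 0,"ay": -0.12,"az": 0},{"gripper": 24,"tx": 7.8,"ty": 0,"tz": 0.5,"ax": 0,"ay": -0.12,"az": 0},{"gripper": 24,"tx": 5,"ty": 0,"tz": 0.5,"ax": 0,"ay": -0.08,"az": 0},{"gripper": 24,"tx": 0,"ty": 0,"tz": 0,"ax": 0,"ay": 0,"az": 0}]}}

```text
clock: 5.55
tcp_pos: [0.6324, 0.0324, 0.2139]
orientation: [-1.246, -1.152, 1.151]
contact_force: [1.0, -0.8, -0.1]
grip_width: 0.0241
```

```bash
python3 -c "
from h import *
arc()
"
```

```text
5.55 tcp [0.6324 0.0324 0.2139] q [-0.337  0.444  0.252  1.707 -0.128  1.006  1.453] F [ 1.  -0.8 -0.1] w 0.0241
[[ 0.079  0.001 -0.997]
 [ 0.997  0.     0.079]
 [ 0.    -1.    -0.001]]
ang -0.07 r 0.0656 tool x ang 1.492
```

Now push gently in small steps to the stop.

>>> {"api": "jog_arm", "payload": {"motion": [{"gripper": 24,"tx": 3,"ty": 0,"tz": 0,"ax": 0,"ay": -0.03,"az": 0},{"gripper": 24,"tx": 2,"ty": 0,"tz": 0,"ax": 0,"ay": -0.03,"az": 0},{"gripper": 24,"tx": 0,"ty": 0,"tz": 0,"ax": 0,"ay": 0,"az": 0}]}}

```text
clock: 5.85
tcp_pos: [0.6327, 0.0371, 0.2139]
orientation: [-1.219, -1.195, 1.195]
contact_force: [-0.3, -1.3, 0.4]
grip_width: 0.024
```

```bash
python3 -c "
from h import *
arc()
"
```

```text
5.85 tcp [0.6327 0.0371 0.2139] q [-0.334  0.444  0.239  1.705 -0.12   1.006  1.499] F [-0.3 -1.3  0.4] w 0.024
[[ 0.019  0.001 -1.   ]
 [ 1.    -0.     0.019]
 [-0.    -1.    -0.001]]
ang 0.002 r 0.0657 tool x ang 1.551
```

>>> {"api": "jog_arm", "payload": {"motion": [{"gripper": 24,"tx": 2,"ty": 0,"tz": 0,"ax": 0,"ay": 0,"az": 0},{"gripper": 24,"tx": 1,"ty": 0,"tz": 0,"ax": 0,"ay": 0,"az": 0},{"gripper": 24,"tx": 0,"ty": 0,"tz": 0,"ax": 0,"ay": 0,"az": 0}]}}

```text
clock: 6.15
tcp_pos: [0.633, 0.039, 0.2139]
orientation: [-1.221, -1.194, 1.194]
contact_force: [1.5, -4.4, 1.1]
grip_width: 0.0238
```

```bash
python3 -c "
from h import *
arc()
"
```

```text
6.15 tcp [0.633  0.039  0.2139] q [-0.338  0.445  0.239  1.704 -0.119  1.006  1.493] F [ 1.5 -4.4  1.1] w 0.0238
[[ 0.021  0.001 -1.   ]
 [ 1.    -0.001  0.021]
 [-0.001 -1.    -0.001]]
ang 0.031 r 0.066 tool x ang 1.55
```

>>> {"api": "jog_arm", "payload": {"motion": [{"gripper": 24,"tx": 2,"ty": 0,"tz": 0,"ax": 0,"ay": 0,"az": 0},{"gripper": 24,"tx": 0,"ty": 0,"tz": 0,"ax": 0,"ay": 0,"az": 0}]}}

```text
clock: 6.35
tcp_pos: [0.633, 0.0392, 0.2139]
orientation: [-1.223, -1.192, 1.195]
contact_force: [1.4, -9.1, 1.4]
grip_width: 0.0242
```

```bash
python3 -c "
from h import *
arc()
cv2.imwrite(f'pics/w4.png',vision.grab_frame('wrist')[:,:,::-1])
c=vision.get_calibration('wrist')
"
```

```text
6.35 tcp [0.633  0.0392 0.2139] q [-0.34   0.445  0.24   1.704 -0.118  1.007  1.49 ] F [ 1.4 -9.1  1.4] w 0.0242
[[ 0.022  0.001 -1.   ]
 [ 1.    -0.003  0.022]
 [-0.003 -1.    -0.001]]
ang 0.033 r 0.0661 tool x ang 1.548
```

View pics/w4.png

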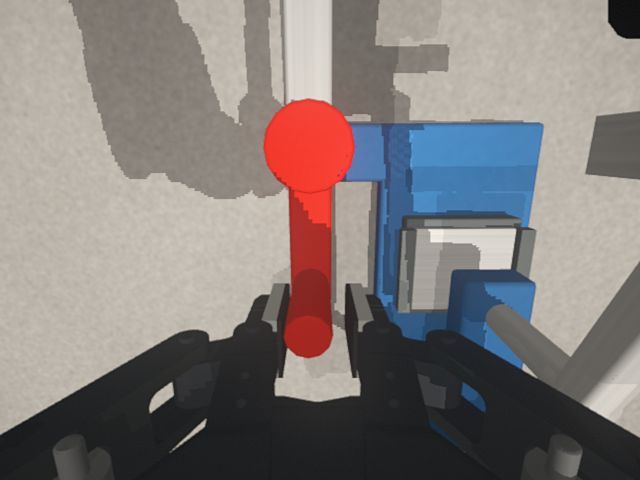

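>>> {"api": "jog_arm", "payload": {"motion": [{"gripper": 24,"tx": -5,"ty": 0,"tz": 0,"ax": 0,"ay": 0,"az": 0},{"gripper": 30,"tx": 0,"ty": 0,"tz": 0,"ax": 0,"ay": 0,"az": 0},{"gripper": 34,"tx": 0,"ty": -15,"tz": 0,"ax": 0,"ay": 0,"az": 0},{"gripper": 34,"tx": 0,"ty": -30,"tz": 0,"ax": 0,"ay": 0,"az": 0},{"gripper": 34,"tx": 0,"ty": -40,"tz": 0,"ax": 0,"ay": 0,"az": 0},{"gripper": 34,"tx": 0,"ty": -40,"tz": 0,"ax": 0,"ay": 0,"az": 0}]}}

```text
clock: 7.0
tcp_pos: [0.6321, 0.0382, 0.3409]
orientation: [-1.217, -1.196, 1.195]
contact_force: [0.6, 0.2, 0.2]
grip_width: 0.0338
```

```bash
python3 -c "
from h import *
to([.42,.03,.4])
cv2.imwrite(f'pics/s5.png',vision.grab_frame('scene')[:,:,::-1])
"
```

```text
7.0 tcp [0.6321 0.0382 0.3409] q [-0.353  0.342  0.261  1.556 -0.092  1.256  1.474] F [0.6 0.2 0.2] w 0.0338
[[ 0.019 -0.    -1.   ]
 [ 1.     0.001  0.019]
 [ 0.001 -1.     0.   ]]
tool shift mm [-12.2 -59.1 211.9]
```

View pics/s5.png

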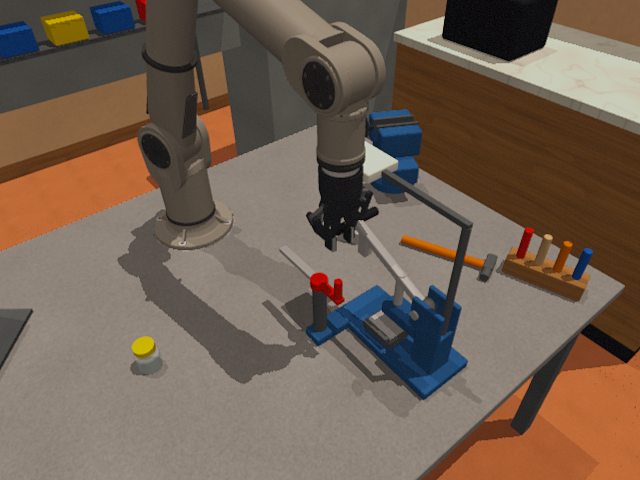

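>>> {"api": "jog_arm", "payload": {"motion": [{"gripper": 34,"tx": -4,"ty": -15,"tz": 35,"ax": 0,"ay": 0,"az": 0},{"gripper": 34,"tx": -4,"ty": -15,"tz": 45,"ax": 0,"ay": 0,"az": 0},{"gripper": 34,"tx": -4,"ty": -15,"tz": 45,"ax": 0,"ay": 0,"az": 0},{"gripper": 34,"tx": 0,"ty": -15,"tz": 45,"ax": 0,"ay": 0,"az": 0},{"gripper": 34,"tx": 0,"ty": 0,"tz": 35,"ax": 0,"ay": 0,"az": 0},{"gripper": 40,"tx": 0,"ty": 0,"tz": 0,"ax": 0,"ay": 0.14,"az": 0},{"gripper": 40,"tx": 0,"ty": 0,"tz": 0,"ax": 0,"ay": 0.14,"az": 0},{"gripper": 40,"tx": 0,"ty": 0,"tz": 0,"ax": 0,"ay": 0.14,"az": 0},{"gripper": 40,"tx": 0,"ty": 0,"tz": 0,"ax": 0,"ay": 0.14,"az": 0},{"gripper": 40,"tx": 0,"ty": 0,"tz": 0,"ax": 0,"ay": 0.14,"az": 0},{"gripper": 40,"tx": 0,"ty": 0,"tz": 0,"ax": 0,"ay": 0.14,"az": 0},{"gripper": 40,"tx": 0,"ty": 0,"tz": 0,"ax": 0,"ay": 0.14,"az": 0}]}}

```text
clock: 8.25
tcp_pos: [0.4271, 0.0299, 0.3995]
orientation: [-1.524, -0.445, 0.443]
contact_force: [0.1, 0.7, -0.4]
grip_width: 0.0403
```

>>> {"api": "jog_arm", "payload": {"motion": [{"gripper": 40,"tx": 0,"ty": 0,"tz": 0,"ax": 0,"ay": 0.14,"az": 0},{"gripper": 40,"tx": 0,"ty": 0,"tz": 0,"ax": 0,"ay": 0.14,"az": 0},{"gripper": 40,"tx": 0,"ty": 0,"tz": 0,"ax": 0,"ay": 0.14,"az": 0},{"gripper": 40,"tx": 0,"ty": 0,"tz": 0,"ax": 0,"ay": 0.14,"az": 0},{"gripper": 40,"tx": 0,"ty": 0,"tz": 0,"ax": 0,"ay": 0,"az": 0}]}}

```text
clock: 8.75
tcp_pos: [0.4272, 0.0298, 0.3994]
orientation: [-1.57, -0.009, 0.008]
contact_force: [0.3, -0.4, -0.2]
grip_width: 0.0403
```

```bash
python3 -c "
from h import *
to([.45,.205,.345])
"
```

```text
8.75 tcp [0.4272 0.0298 0.3994] q [-0.364 -0.075  0.14   1.89   0.01   1.325 -0.217] F [ 0.3 -0.4 -0.2] w 0.0403
[[ 1.     0.001 -0.011]
 [ 0.011  0.001  1.   ]
 [ 0.001 -1.     0.001]]
tool shift mm [ 24.6  54.6 174.9]
```

>>> {"api": "jog_arm", "payload": {"motion": [{"gripper": 44,"tx": 0,"ty": 15,"tz": 43,"ax": 0,"ay": 0.01,"az": 0},{"gripper": 44,"tx": 0,"ty": 20,"tz": 43,"ax": 0,"ay": 0.01,"az": 0},{"gripper": 44,"tx": 3,"ty": 20,"tz": 43,"ax": 0,"ay": 0.01,"az": -0.1},{"gripper": 44,"tx": 3,"ty": 15,"tz": 43,"ax": 0,"ay": 0,"az": -0.1},{"gripper": 44,"tx": 0,"ty": 0,"tz": 0,"ax": 0,"ay": 0,"az": -0.14},{"gripper": 44,"tx": 0,"ty": 0,"tz": 0,"ax": 0,"ay": 0,"az": -0.14},{"gripper": 44,"tx": 0,"ty": 0,"tz": 0,"ax": 0,"ay": 0,"az": 0}]}}

```text
clock: 9.45
tcp_pos: [0.4322, 0.2014, 0.3277]
orientation: [-1.544, -0.369, -0.385]
contact_force: [-0.1, 0.3, -0.2]
grip_width: 0.0439
```

```bash
python3 -c "
from h import *
to([.49,.204,.314])
"
```

```text
9.45 tcp [0.4322 0.2014 0.3277] q [-0.589 -0.121 -0.185  2.175  0.451  0.789 -1.06 ] F [-0.1  0.3 -0.2] w 0.0439
[[ 0.887  0.462  0.011]
 [-0.008 -0.008  1.   ]
 [ 0.462 -0.887 -0.004]]
tool shift mm [44.9 38.8  3.3]
```

>>> {"api": "jog_arm", "payload": {"motion": [{"gripper": 44,"tx": 0,"ty": 0,"tz": 0,"ax": 0,"ay": 0,"az": -0.11},{"gripper": 44,"tx": 0,"ty": 0,"tz": 0,"ax": 0,"ay": 0.01,"az": -0.11},{"gripper": 44,"tx": 18,"ty": 23,"tz": 1,"ax": 0,"ay": 0,"az": 0},{"gripper": 44,"tx": 17,"ty": 23,"tz": 2,"ax": 0,"ay": 0,"az": 0},{"gripper": 44,"tx": 0,"ty": 0,"tz": 0,"ax": 0,"ay": 0,"az": 0}]}}

```text
clock: 9.95
tcp_pos: [0.495, 0.2013, 0.3163]
orientation: [-1.508, -0.521, -0.568]
contact_force: [0.1, -0.6, -0.3]
grip_width: 0.0436
```

```bash
python3 -c "
from h import *
d=to([.539,.204,.256])
for n in['wrist','scene']: cv2.imwrite(f'pics/{n}6.png',vision.grab_frame(n)[:,:,::-1])
c=vision.get_calibration('wrist')
for p in([.536,.168,.26],[.535,.108,.26],[.537,.228,.26]):print(proj(c,p))
"
```

```text
9.95 tcp [0.495  0.2013 0.3163] q [-0.528 -0.046 -0.246  2.229  0.876  0.626 -1.452] F [ 0.1 -0.6 -0.3] w 0.0436
[[ 0.768  0.64   0.03 ]
 [-0.025 -0.016  1.   ]
 [ 0.64  -0.768  0.004]]
tool shift mm [-4.9 74.5  3.8]
[314.241373  312.9194968]
[315.4173564  394.43183486]
[312.88007821 218.56244918]
```

View pics/wrist6.png

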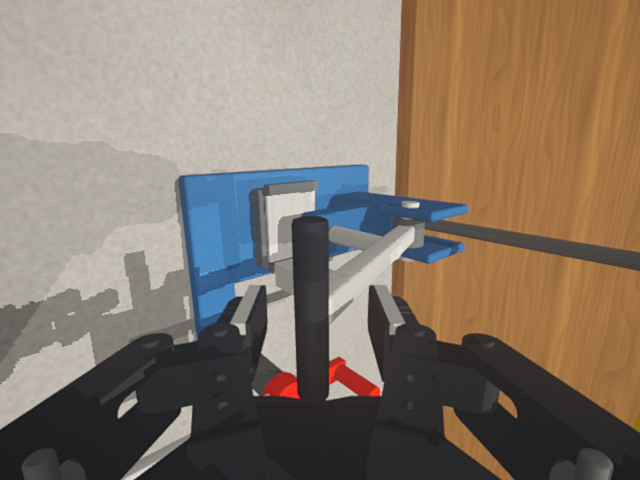

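View pics/scene6.png

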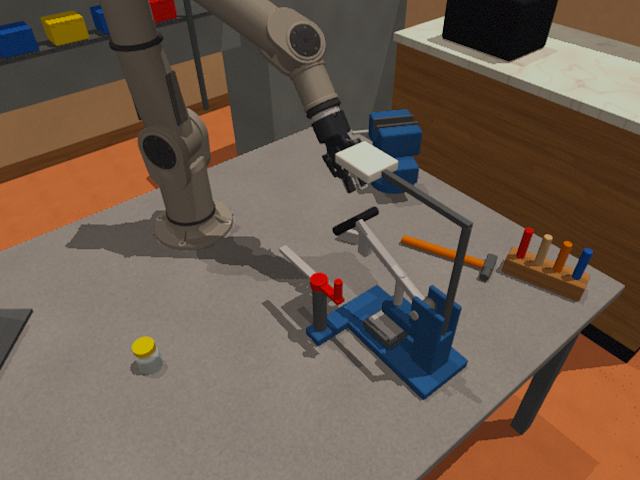

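>>> {"api": "jog_arm", "payload": {"motion": [{"gripper": 44,"tx": -4,"ty": 15,"tz": 2,"ax": 0,"ay": 0,"az": 0},{"gripper": 44,"tx": 0,"ty": 22,"tz": 0,"ax": 0,"ay": 0,"az": 0},{"gripper": 44,"tx": 0,"ty": 22,"tz": 0,"ax": 0,"ay": 0,"az": 0},{"gripper": 44,"tx": 0,"ty": 15,"tz": 0,"ax": 0,"ay": 0,"az": 0},{"gripper": 44,"tx": 0,"ty": 0,"tz": 0,"ax": 0,"ay": 0,"az": 0}]}}

```text
clock: 10.55
tcp_pos: [0.5366, 0.2029, 0.2559]
orientation: [-1.508, -0.522, -0.566]
contact_force: [-0.8, -0.7, -0.7]
grip_width: 0.0441
```

```bash
python3 -c "
from h import *
d=to([.539,.204,.256])
for n in['wrist','scene']: cv2.imwrite(f'pics/{n}7.png',vision.grab_frame(n)[:,:,::-1])
"
```

```text
10.55 tcp [0.5366 0.2029 0.2559] q [-0.508  0.107 -0.214  2.236  1.123  0.524 -1.673] F [-0.8 -0.7 -0.7] w 0.0441
[[ 0.768  0.64   0.028]
 [-0.024 -0.015  1.   ]
 [ 0.64  -0.768  0.003]]
tool shift mm [1.9 1.4 1.2]
```

View pics/wrist7.png

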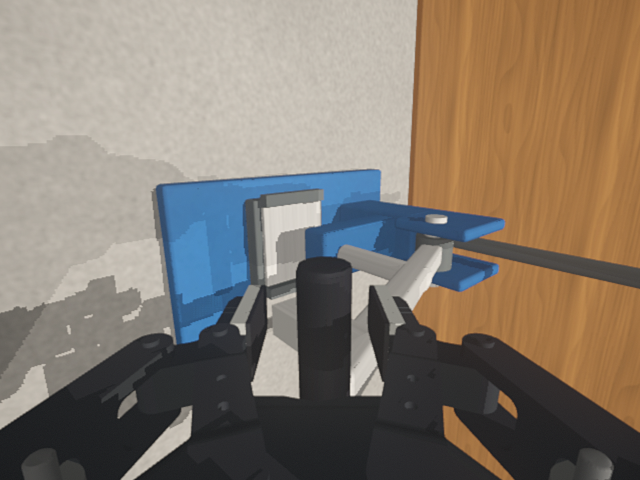

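View pics/scene7.png

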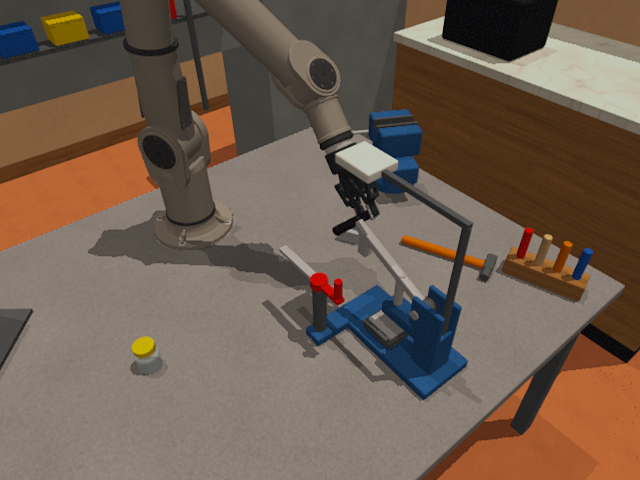

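>>> {"api": "jog_arm", "payload": {"motion": [{"gripper": 30,"tx": 1,"ty": 3,"tz": 0,"ax": 0,"ay": 0,"az": 0},{"gripper": 15,"tx": 0,"ty": 0,"tz": 0,"ax": 0,"ay": 0,"az": 0},{"gripper": 10,"tx": 0,"ty": 0,"tz": 0,"ax": 0,"ay": 0,"az": 0},{"gripper": 10,"tx": 0,"ty": 0,"tz": 0,"ax": 0,"ay": 0,"az": 0},{"gripper": 10,"tx": 0,"ty": 0,"tz": 0,"ax": 0,"ay": 0,"az": 0}], "newtons": 40}}

```text
clock: 11.15
tcp_pos: [0.5394, 0.2039, 0.2563]
orientation: [-1.504, -0.525, -0.568]
contact_force: [-1.5, -1.1, 5.6]
grip_width: 0.0207
```

```bash
python3 -c "
from h import *
d=to([.539,.204,.256])
"
```

```text
11.15 tcp [0.5394 0.2039 0.2563] q [-0.507  0.111 -0.213  2.233  1.132  0.52  -1.68 ] F [-1.5 -1.1  5.6] w 0.0207
[[ 0.766  0.643  0.027]
 [-0.025 -0.012  1.   ]
 [ 0.643 -0.766  0.006]]
tool shift mm [-0.5 -0.   0. ]
```

```bash
cat > plan.py <<'E'
from h import *
import sys
def plan(d0,d1,n,az):
    o,M=st();yaw=-.02;P=R.from_euler('z',yaw).as_matrix()
    f=lambda d:P@np.array([-240*np.cos(.384-d),0,240*np.sin(.384-d)])
    ds=np.linspace(d0,d1,n+1)
    for a,b in zip(ds[:-1],ds[1:]):
        s=M.T@(f(b)-f(a));print(round(b,3),s.round(1))
        M=M@R.from_rotvec([0,0,az]).as_matrix()
def bar():
    o,M=st();g=o["tcp_pos"]-M[:,1]*.006
    P=R.from_euler('z',-.02).as_matrix();q=P.T@(g-[.639,.166,0]);r=np.array([q[0]-.12,q[2]-.17])
    print("press xyz",q.round(4),"r",np.linalg.norm(r).round(4),"delta",(.384-np.arctan2(r[1],-r[0])).round(3))
E
python3 -c "
from plan import *
bar();plan(0,.8,16,.01)"
```

```text
11.15 tcp [0.5394 0.2039 0.2563] q [-0.507  0.111 -0.213  2.233  1.132  0.52  -1.68 ] F [-1.5 -1.1  5.6] w 0.0207
[[ 0.766  0.643  0.027]
 [-0.025 -0.012  1.   ]
 [ 0.643 -0.766  0.006]]
press xyz [-0.1042  0.0359  0.2609] r 0.2419 delta -0.001
11.15 tcp [0.5394 0.2039 0.2563] q [-0.507  0.111 -0.213  2.233  1.132  0.52  -1.68 ] F [-1.5 -1.1  5.6] w 0.0207
[[ 0.766  0.643  0.027]
 [-0.025 -0.012  1.   ]
 [ 0.643 -0.766  0.006]]
0.05 [-10.5   5.9  -0.1]
0.1 [-10.1   6.5  -0.1]
0.15 [-9.7  7.1 -0.1]
0.2 [-9.2  7.7 -0.1]
0.25 [-8.8  8.2 -0.1]
0.3 [-8.2  8.7 -0.1]
0.35 [-7.7  9.2 -0.1]
0.4 [-7.1  9.6 -0.1]
0.45 [-6.5 10.1 -0.1]
0.5 [-5.9 10.4 -0.1]
0.55 [-5.3 10.8 -0.1]
0.6 [-4.6 11.1 -0.1]
0.65 [-4.  11.3 -0.1]
0.7 [-3.3 11.5 -0.1]
0.75 [-2.6 11.7 -0. ]
0.8 [-1.9 11.9 -0. ]
```

>>> {"api": "jog_arm", "payload": {"motion": [{"gripper": 10,"tx": -10.5,"ty": 5.9,"tz": 0,"ax": 0,"ay": 0,"az": 0.01},{"gripper": 10,"tx": -10.1,"ty": 6.5,"tz": 0,"ax": 0,"ay": 0,"az": 0.01},{"gripper": 10,"tx": -9.7,"ty": 7.1,"tz": 0,"ax": 0,"ay": 0,"az": 0.01},{"gripper": 10,"tx": -9.2,"ty": 7.7,"tz": 0,"ax": 0,"ay": 0,"az": 0.01},{"gripper": 10,"tx": -8.8,"ty": 8.2,"tz": 0,"ax": 0,"ay": 0,"az": 0.01}]}}

```text
clock: 11.65
tcp_pos: [0.5259, 0.2043, 0.1998]
orientation: [-1.513, -0.488, -0.534]
contact_force: [4.8, -2.5, 10.3]
grip_width: 0.0209
```

```bash
python3 -c "
from plan import *
bar();plan(.25,.8,11,.01)"
```

```text
11.65 tcp [0.5259 0.2043 0.1998] q [-0.526  0.191 -0.204  2.282  1.272  0.481 -1.859] F [ 4.8 -2.5 10.3] w 0.0209
[[ 0.794  0.607  0.028]
 [-0.026 -0.012  1.   ]
 [ 0.607 -0.795  0.006]]
press xyz [-0.1175  0.036   0.2046] r 0.24 delta 0.239
11.65 tcp [0.5259 0.2043 0.1998] q [-0.526  0.191 -0.204  2.282  1.272  0.481 -1.859] F [ 4.8 -2.5 10.3] w 0.0209
[[ 0.794  0.607  0.028]
 [-0.026 -0.012  1.   ]
 [ 0.607 -0.795  0.006]]
0.3 [-8.3  8.7 -0.1]
0.35 [-7.7  9.2 -0.1]
0.4 [-7.2  9.6 -0.1]
0.45 [-6.6 10.  -0.1]
0.5 [-6.  10.4 -0.1]
0.55 [-5.3 10.7 -0.1]
0.6 [-4.7 11.  -0.1]
0.65 [-4.  11.3 -0. ]
0.7 [-3.3 11.5 -0. ]
0.75 [-2.6 11.7 -0. ]
0.8 [-1.9 11.8 -0. ]
```

>>> {"api": "jog_arm", "payload": {"motion": [{"gripper": 10,"tx": -8.3,"ty": 8.7,"tz": 0,"ax": 0,"ay": 0,"az": 0.02},{"gripper": 10,"tx": -7.6,"ty": 9.3,"tz": 0,"ax": 0,"ay": 0,"az": 0.02},{"gripper": 10,"tx": -7.0,"ty": 9.8,"tz": 0,"ax": 0,"ay": 0,"az": 0.02},{"gripper": 10,"tx": -6.3,"ty": 10.2,"tz": 0,"ax": 0,"ay": 0,"az": 0.02},{"gripper": 10,"tx": -5.6,"ty": 10.6,"tz": 0,"ax": 0,"ay": 0,"az": 0.02}]}}

```text
clock: 12.15
tcp_pos: [0.5256, 0.2043, 0.1399]
orientation: [-1.529, -0.409, -0.456]
contact_force: [0.9, -3.5, 13.9]
grip_width: 0.0205
```

```bash
python3 -c "
from plan import *
bar();plan(.5,.8,6,.02)
cv2.imwrite('pics/s8.png',vision.grab_frame('scene')[:,:,::-1])"
```

```text
12.15 tcp [0.5256 0.2043 0.1399] q [-0.504  0.304 -0.19   2.268  1.279  0.417 -1.866] F [ 0.9 -3.5 13.9] w 0.0205
[[ 0.851  0.524  0.029]
 [-0.028 -0.01   1.   ]
 [ 0.525 -0.851  0.006]]
press xyz [-0.1173  0.036   0.145 ] r 0.2386 delta 0.489
12.15 tcp [0.5256 0.2043 0.1399] q [-0.504  0.304 -0.19   2.268  1.279  0.417 -1.866] F [ 0.9 -3.5 13.9] w 0.0205
[[ 0.851  0.524  0.029]
 [-0.028 -0.01   1.   ]
 [ 0.525 -0.851  0.006]]
0.55 [-4.8 11.  -0.1]
0.6 [-4.  11.3 -0. ]
0.65 [-3.2 11.6 -0. ]
0.7 [-2.4 11.8 -0. ]
0.75 [-1.6 11.9 -0. ]
0.8 [-0.7 12.  -0. ]
```

View pics/s8.png

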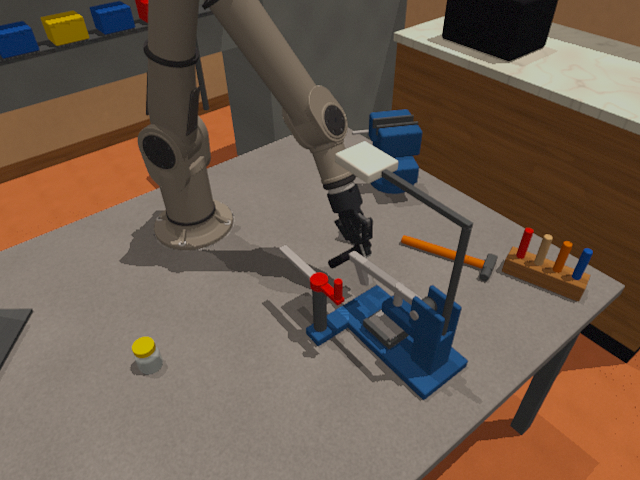

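>>> {"api": "jog_arm", "payload": {"motion": [{"gripper": 10,"tx": -4.8,"ty": 11.0,"tz": 0,"ax": 0,"ay": 0,"az": 0.03},{"gripper": 10,"tx": -3.9,"ty": 11.4,"tz": 0,"ax": 0,"ay": 0,"az": 0.03},{"gripper": 10,"tx": -3.0,"ty": 11.7,"tz": 0,"ax": 0,"ay": 0,"az": 0.03},{"gripper": 10,"tx": -2.1,"ty": 11.9,"tz": 0,"ax": 0,"ay": 0,"az": 0.03}]}}

```text
clock: 12.6
tcp_pos: [0.5342, 0.2043, 0.0918]
orientation: [-1.545, -0.314, -0.359]
contact_force: [-4.7, -4.0, 15.4]
grip_width: 0.0208
```

```bash
python3 -c "
from plan import *
bar();plan(.68,.8,3,.02)"
```

```text
12.6 tcp [0.5342 0.2043 0.0918] q [-0.425  0.412 -0.219  2.202  1.101  0.376 -1.65 ] F [-4.7 -4.  15.4] w 0.0208
[[ 0.909  0.416  0.028]
 [-0.028 -0.007  1.   ]
 [ 0.416 -0.909  0.005]]
press xyz [-0.108   0.0362  0.0972] r 0.2394 delta 0.693
12.6 tcp [0.5342 0.2043 0.0918] q [-0.425  0.412 -0.219  2.202  1.101  0.376 -1.65 ] F [-4.7 -4.  15.4] w 0.0208
[[ 0.909  0.416  0.028]
 [-0.028 -0.007  1.   ]
 [ 0.416 -0.909  0.005]]
0.72 [-1.1  9.5 -0. ]
0.76 [-0.5  9.6 -0. ]
0.8 [ 0.1  9.6 -0. ]
```

>>> {"api": "jog_arm", "payload": {"motion": [{"gripper": 10,"tx": -1,"ty": 7,"tz": 0,"ax": 0,"ay": 0,"az": 0.01},{"gripper": 10,"tx": -1,"ty": 6,"tz": 0,"ax": 0,"ay": 0,"az": 0.01},{"gripper": 10,"tx": -0.5,"ty": 3,"tz": 0,"ax": 0,"ay": 0,"az": 0},{"gripper": 10,"tx": 0,"ty": 0,"tz": 0,"ax": 0,"ay": 0,"az": 0}]}}

```text
clock: 13.0
tcp_pos: [0.539, 0.2041, 0.0764]
orientation: [-1.547, -0.299, -0.345]
contact_force: [-3.2, -3.4, 16.2]
grip_width: 0.0209
```

```bash
python3 -c "
from plan import *
bar()"
```

```text
13.0 tcp [0.539  0.2041 0.0764] q [-0.418  0.447 -0.213  2.187  1.107  0.362 -1.647] F [-3.2 -3.4 16.2] w 0.0209
[[ 0.917  0.399  0.028]
 [-0.028 -0.007  1.   ]
 [ 0.399 -0.917  0.005]]
press xyz [-0.1032  0.0361  0.0819] r 0.2399 delta 0.76
```

>>> {"api": "jog_arm", "payload": {"motion": [{"gripper": 10,"tx": -0.5,"ty": 3,"tz": 0,"ax": 0,"ay": 0,"az": 0},{"gripper": 10,"tx": 0,"ty": 2,"tz": 0,"ax": 0,"ay": 0,"az": 0},{"gripper": 10,"tx": 0,"ty": 0,"tz": 0,"ax": 0,"ay": 0,"az": 0}]}}

```text
clock: 13.3
tcp_pos: [0.5406, 0.2042, 0.0719]
orientation: [-1.547, -0.3, -0.345]
contact_force: [-1.3, -4.0, 15.0]
grip_width: 0.0207
```

```bash
python3 -c "
from plan import *
bar()
for n in['wrist','scene']: cv2.imwrite(f'pics/{n}9.png',vision.grab_frame(n)[:,:,::-1])"
```

```text
13.3 tcp [0.5406 0.2042 0.0719] q [-0.426  0.457 -0.202  2.187  1.128  0.355 -1.668] F [-1.3 -4.  15. ] w 0.0207
[[ 0.916  0.399  0.028]
 [-0.028 -0.006  1.   ]
 [ 0.399 -0.917  0.005]]
press xyz [-0.1015  0.0362  0.0774] r 0.2401 delta 0.78
```

View pics/wrist9.png

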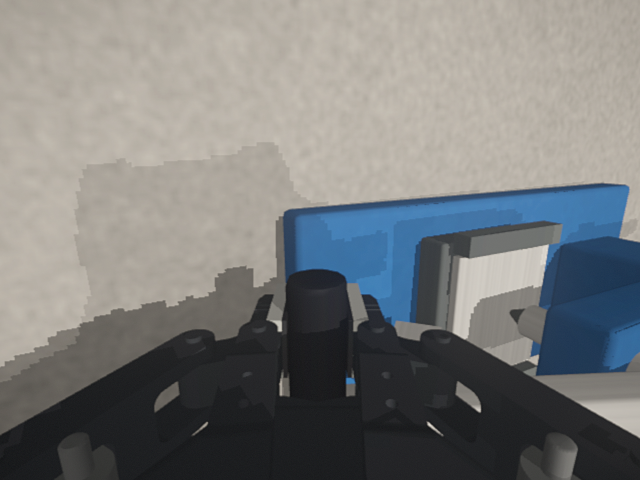

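View pics/scene9.png

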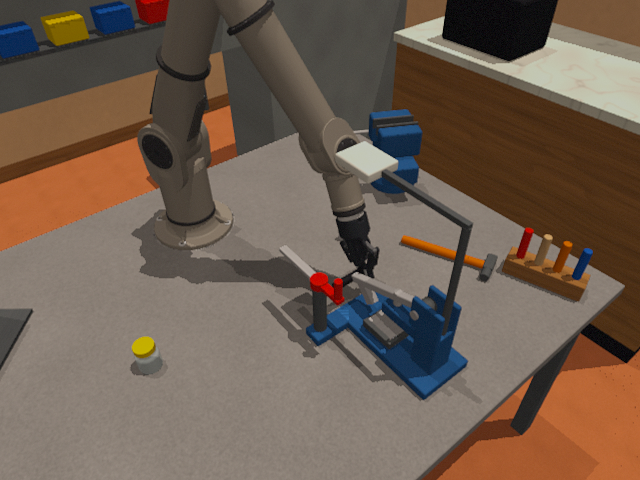

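>>> {"api": "jog_arm", "payload": {"motion": [{"gripper": 5,"tx": 0,"ty": 0,"tz": 0,"ax": 0,"ay": 0,"az": 0},{"gripper": 5,"tx": 0,"ty": 0,"tz": 0,"ax": 0,"ay": 0,"az": 0},{"gripper": 5,"tx": 0,"ty": 2,"tz": 0,"ax": 0,"ay": 0,"az": 0},{"gripper": 5,"tx": 0,"ty": 0,"tz": 0,"ax": 0,"ay": 0,"az": 0}], "newtons": 110}}

```text
clock: 13.8
tcp_pos: [0.5411, 0.2042, 0.0707]
orientation: [-1.547, -0.3, -0.345]
contact_force: [-7.2, -5.5, 25.3]
grip_width: 0.0199
```

```bash
python3 -c "
from plan import *
bar()"
```

```text
13.8 tcp [0.5411 0.2042 0.0707] q [-0.428  0.46  -0.199  2.187  1.135  0.353 -1.675] F [-7.2 -5.5 25.3] w 0.0199
[[ 0.916  0.4    0.028]
 [-0.028 -0.007  1.   ]
 [ 0.4   -0.916  0.005]]
press xyz [-0.101   0.0362  0.0762] r 0.2401 delta 0.785
```

>>> {"api": "jog_arm", "payload": {"motion": [{"gripper": 5,"tx": 0,"ty": 2,"tz": 0,"ax": 0,"ay": 0,"az": 0},{"gripper": 5,"tx": 0,"ty": 0,"tz": 0,"ax": 0,"ay": 0,"az": 0}]}}

```text
clock: 14.0
tcp_pos: [0.5415, 0.2042, 0.0699]
orientation: [-1.547, -0.301, -0.346]
contact_force: [-18.7, -7.6, 41.8]
grip_width: 0.0196
```

```bash
python3 -c "
from plan import *
bar()
c=vision.get_calibration('scene')
im=vision.grab_frame('scene')[:,:,::-1];cv2.imwrite('pics/s10.png',cv2.resize(im[210:360,280:480],None,fx=3.5,fy=3.5,interpolation=cv2.INTER_CUBIC))
P=R.from_euler('z',-.02).as_matrix()
for d in(.6,.65,.7,.75):
  for y in (-.06,):
    b=np.array([.639,.166,0])+P@np.array([.12-.24*np.cos(.384-d),y,.17+.24*np.sin(.384-d)]);print(d,proj(c,b),(proj(c,b)-[280,210])*3.5)
"
```

```text
14.0 tcp [0.5415 0.2042 0.0699] q [-0.431  0.462 -0.196  2.187  1.143  0.351 -1.683] F [-18.7  -7.6  41.8] w 0.0196
[[ 0.916  0.401  0.028]
 [-0.028 -0.007  1.   ]
 [ 0.401 -0.916  0.005]]
press xyz [-0.1007  0.0362  0.0754] r 0.2401 delta 0.789
0.6 [331.36058262 275.81702477] [179.76203918 230.35958668]
0.65 [332.1192708  279.96061476] [182.41744782 244.86215167]
0.7 [333.02174246 284.15346929] [185.57609862 259.53714251]
0.75 [334.06474483 288.38931587] [189.22660689 274.36260555]
```

View pics/s10.png

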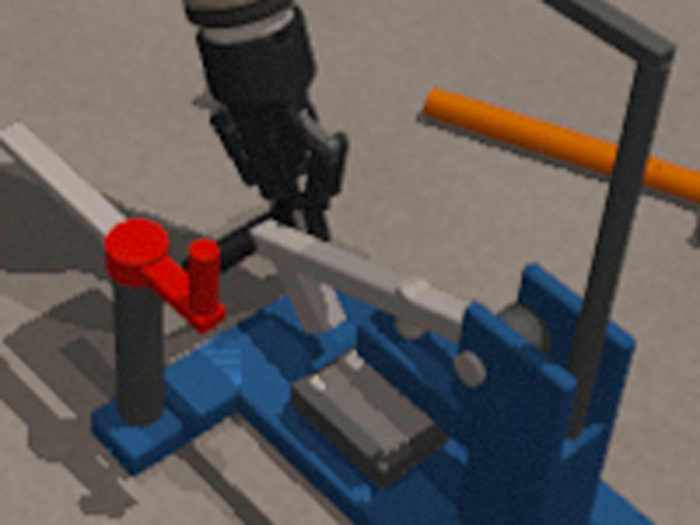

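```bash
python3 -c "
from plan import *
plan(.75,0.0,20,-.015)"
```

```text
14.05 tcp [0.5414 0.2042 0.0699] q [-0.431  0.461 -0.196  2.187  1.143  0.351 -1.683] F [-19.   -7.6  40.2] w 0.0196
[[ 0.916  0.401  0.028]
 [-0.028 -0.007  1.   ]
 [ 0.401 -0.916  0.005]]
0.712 [ 0.6 -9.   0. ]
0.675 [ 1.1 -8.9  0. ]
0.638 [ 1.5 -8.9  0. ]
0.6 [ 2.  -8.8  0. ]
0.562 [ 2.4 -8.7  0. ]
0.525 [ 2.9 -8.5  0. ]
0.488 [ 3.3 -8.4  0. ]
0.45 [ 3.8 -8.2  0. ]
0.413 [ 4.2 -8.   0. ]
0.375 [ 4.6 -7.7  0. ]
0.338 [ 5.  -7.5  0. ]
0.3 [ 5.4 -7.2  0. ]
0.262 [ 5.8 -6.9  0.1]
0.225 [ 6.1 -6.6  0.1]
0.188 [ 6.5 -6.3  0.1]
0.15 [ 6.8 -5.9  0.1]
0.113 [ 7.1 -5.6  0.1]
0.075 [ 7.4 -5.2  0.1]
0.037 [ 7.6 -4.8  0.1]
0.0 [ 7.9 -4.4  0.1]
```

>>> {"api": "jog_arm", "payload": {"motion": [{"gripper": 5,"tx": 0,"ty": -2,"tz": 0,"ax": 0,"ay": 0,"az": 0},{"gripper": 5,"tx": 0.6,"ty": -5,"tz": 0,"ax": 0,"ay": 0,"az": -0.01},{"gripper": 5,"tx": 0.6,"ty": -9,"tz": 0,"ax": 0,"ay": 0,"az": -0.015},{"gripper": 5,"tx": 1.1,"ty": -8.9,"tz": 0,"ax": 0,"ay": 0,"az": -0.015},{"gripper": 5,"tx": 1.5,"ty": -8.9,"tz": 0,"ax": 0,"ay": 0,"az": -0.015},{"gripper": 5,"tx": 2,"ty": -8.8,"tz": 0,"ax": 0,"ay": 0,"az": -0.015}], "newtons": 75}}

```text
clock: 14.65
tcp_pos: [0.5311, 0.2042, 0.1106]
orientation: [-1.539, -0.356, -0.403]
contact_force: [9.4, -2.6, 9.4]
grip_width: 0.0198
```

```bash
python3 -c "
from plan import *
bar()
for n in['wrist']: cv2.imwrite(f'pics/{n}11.png',vision.grab_frame(n)[:,:,::-1])"
```

```text
14.65 tcp [0.5311 0.2042 0.1106] q [-0.477  0.368 -0.184  2.234  1.195  0.381 -1.764] F [ 9.4 -2.6  9.4] w 0.0198
[[ 0.885  0.465  0.029]
 [-0.028 -0.009  1.   ]
 [ 0.465 -0.885  0.006]]
press xyz [-0.1114  0.0361  0.1159] r 0.2377 delta 0.614
```

View pics/wrist11.png

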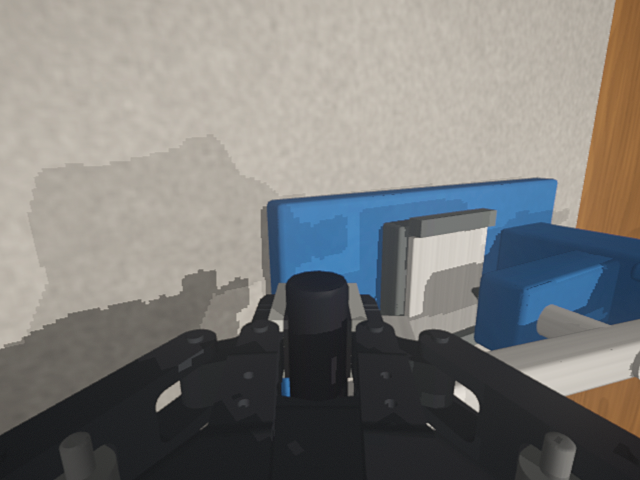

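```bash
python3 -c "
from plan import *
plan(.575,0.025,15,-.017)"
```

```text
14.7 tcp [0.531  0.2042 0.1116] q [-0.478  0.366 -0.184  2.235  1.196  0.381 -1.765] F [ 5.9 -4.  11.1] w 0.0195
[[ 0.884  0.467  0.029]
 [-0.028 -0.008  1.   ]
 [ 0.467 -0.884  0.006]]
0.538 [ 2.7 -8.4  0. ]
0.502 [ 3.2 -8.2  0. ]
0.465 [ 3.6 -8.   0. ]
0.428 [ 4.  -7.8  0. ]
0.392 [ 4.4 -7.6  0. ]
0.355 [ 4.8 -7.4  0.1]
0.318 [ 5.2 -7.1  0.1]
0.282 [ 5.6 -6.8  0.1]
0.245 [ 5.9 -6.5  0.1]
0.208 [ 6.3 -6.2  0.1]
0.172 [ 6.6 -5.8  0.1]
0.135 [ 6.9 -5.4  0.1]
0.098 [ 7.2 -5.1  0.1]
0.062 [ 7.5 -4.7  0.1]
0.025 [ 7.7 -4.3  0.1]
```

>>> {"api": "jog_arm", "payload": {"motion": [{"gripper": 5,"tx": 2.7,"ty": -8.4,"tz": 0,"ax": 0,"ay": 0,"az": -0.017},{"gripper": 5,"tx": 3.2,"ty": -8.2,"tz": 0,"ax": 0,"ay": 0,"az": -0.017},{"gripper": 5,"tx": 3.6,"ty": -8,"tz": 0,"ax": 0,"ay": 0,"az": -0.017},{"gripper": 5,"tx": 4,"ty": -7.8,"tz": 0,"ax": 0,"ay": 0,"az": -0.017},{"gripper": 5,"tx": 4.4,"ty": -7.6,"tz": 0,"ax": 0,"ay": 0,"az": -0.017},{"gripper": 5,"tx": 4.8,"ty": -7.4,"tz": 0,"ax": 0,"ay": 0,"az": -0.017},{"gripper": 5,"tx": 5.2,"ty": -7.1,"tz": 0,"ax": 0,"ay": 0,"az": -0.017}]}}

```text
clock: 15.4
tcp_pos: [0.532, 0.2042, 0.1749]
orientation: [-1.52, -0.451, -0.503]
contact_force: [33.5, 10.0, -1.5]
grip_width: 0.0198
```

```bash
python3 -c "
from plan import *
bar();plan(.318,0.0,9,-.017)
for n in['wrist','scene']: cv2.imwrite(f'pics/{n}12.png',vision.grab_frame(n)[:,:,::-1])"
```

```text
15.4 tcp [0.532  0.2042 0.1749] q [-0.524  0.244 -0.18   2.267  1.266  0.447 -1.849] F [33.5 10.  -1.5] w 0.0198
[[ 0.82   0.572  0.032]
 [-0.031 -0.012  0.999]
 [ 0.572 -0.82   0.008]]
press xyz [-0.1112  0.0361  0.1798] r 0.2314 delta 0.342
15.4 tcp [0.532  0.2042 0.1749] q [-0.524  0.244 -0.18   2.267  1.266  0.447 -1.849] F [33.5 10.  -1.5] w 0.0198
[[ 0.82   0.572  0.032]
 [-0.031 -0.012  0.999]
 [ 0.572 -0.82   0.008]]
0.283 [ 5.4 -6.5  0.1]
0.247 [ 5.7 -6.2  0.1]
0.212 [ 6.1 -5.9  0.1]
0.177 [ 6.4 -5.6  0.1]
0.141 [ 6.7 -5.3  0.1]
0.106 [ 6.9 -4.9  0.1]
0.071 [ 7.2 -4.5  0.1]
0.035 [ 7.4 -4.2  0.1]
0.0 [ 7.6 -3.8  0.1]
```

View pics/wrist12.png

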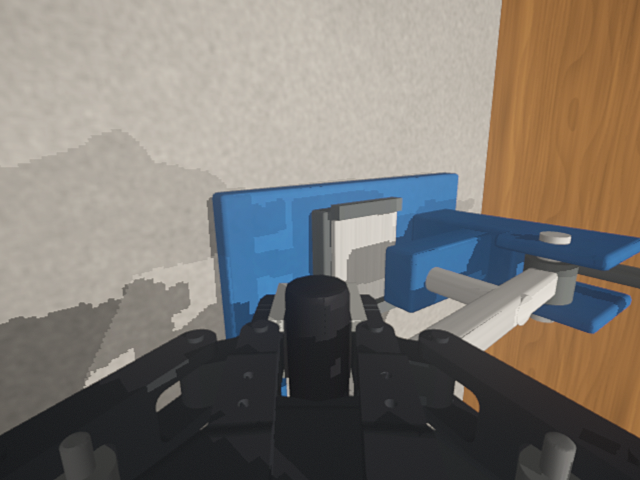

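View pics/scene12.png

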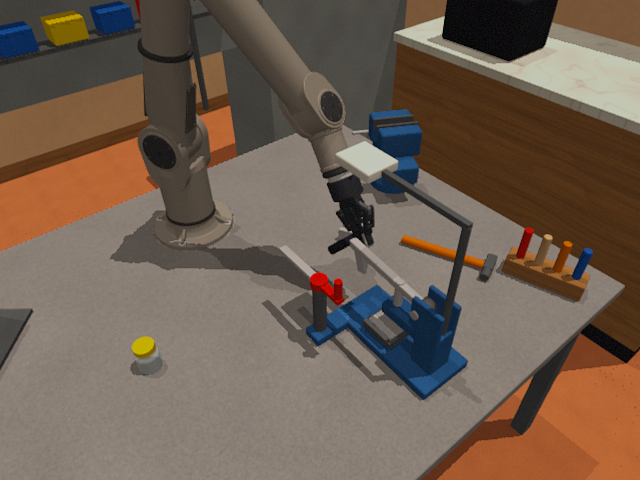

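>>> {"api": "jog_arm", "payload": {"motion": [{"gripper": 5,"tx": 4,"ty": 3,"tz": 0,"ax": 0,"ay": 0,"az": 0},{"gripper": 5,"tx": 5.4,"ty": -5.8,"tz": 0,"ax": 0,"ay": 0,"az": -0.017},{"gripper": 5,"tx": 5.8,"ty": -5.5,"tz": 0,"ax": 0,"ay": 0,"az": -0.017}]}}

```text
clock: 15.8
tcp_pos: [0.5347, 0.2041, 0.1868]
orientation: [-1.516, -0.474, -0.521]
contact_force: [11.1, 10.0, 1.0]
grip_width: 0.0197
```

```bash
python3 -c "
from plan import *
bar();plan(.25,0.0,7,-.017)"
```

```text
15.8 tcp [0.5347 0.2041 0.1868] q [-0.529  0.225 -0.18   2.268  1.285  0.459 -1.862] F [11.1 10.   1. ] w 0.0197
[[ 0.804  0.593  0.029]
 [-0.027 -0.012  1.   ]
 [ 0.593 -0.805  0.007]]
press xyz [-0.1086  0.0361  0.1916] r 0.2296 delta 0.29
15.8 tcp [0.5347 0.2041 0.1868] q [-0.529  0.225 -0.18   2.268  1.285  0.459 -1.862] F [11.1 10.   1. ] w 0.0197
[[ 0.804  0.593  0.029]
 [-0.027 -0.012  1.   ]
 [ 0.593 -0.805  0.007]]
0.214 [ 6.1 -6.1  0.1]
0.179 [ 6.4 -5.7  0.1]
0.143 [ 6.7 -5.4  0.1]
0.107 [ 6.9 -5.   0.1]
0.071 [ 7.2 -4.6  0.1]
0.036 [ 7.4 -4.3  0.1]
0.0 [ 7.7 -3.9  0.1]
```

>>> {"api": "jog_arm", "payload": {"motion": [{"gripper": 5,"tx": 6.3,"ty": -5.5,"tz": 1,"ax": 0,"ay": 0,"az": -0.012},{"gripper": 5,"tx": 6.5,"ty": -5.4,"tz": 0.5,"ax": 0,"ay": 0,"az": -0.012},{"gripper": 5,"tx": 6.7,"ty": -5.4,"tz": 0,"ax": 0,"ay": 0,"az": -0.012},{"gripper": 5,"tx": 6.9,"ty": -5,"tz": 0,"ax": 0,"ay": 0,"az": -0.012}]}}

```text
clock: 16.2
tcp_pos: [0.5445, 0.204, 0.2206]
orientation: [-1.508, -0.511, -0.562]
contact_force: [25.6, -5.2, -2.4]
grip_width: 0.0192
```

```bash
sed -i 's/M\[:,1\]\*.006/M[:,1]*.016/' plan.py; python3 -c "
from plan import *
bar();plan(.1,0.0,4,-.01)"
```

```text
16.2 tcp [0.5445 0.204  0.2206] q [-0.53   0.178 -0.182  2.252  1.26   0.49  -1.821] F [25.6 -5.2 -2.4] w 0.0192
[[ 0.774  0.632  0.031]
 [-0.028 -0.015  0.999]
 [ 0.633 -0.774  0.006]]
press xyz [-0.1054  0.0361  0.233 ] r 0.2341 delta 0.111
16.2 tcp [0.5445 0.204  0.2206] q [-0.53   0.178 -0.182  2.252  1.26   0.49  -1.821] F [25.6 -5.2 -2.4] w 0.0192
[[ 0.774  0.632  0.031]
 [-0.028 -0.015  0.999]
 [ 0.633 -0.774  0.006]]
0.075 [ 5.  -3.3  0.1]
0.05 [ 5.1 -3.2  0.1]
0.025 [ 5.2 -3.   0.1]
0.0 [ 5.3 -2.8  0.1]
```

>>> {"api": "jog_arm", "payload": {"motion": [{"gripper": 5,"tx": 6,"ty": -1.5,"tz": 0,"ax": 0,"ay": 0,"az": -0.01},{"gripper": 5,"tx": 6,"ty": -2,"tz": 0,"ax": 0,"ay": 0,"az": 0},{"gripper": 5,"tx": 5,"ty": -3,"tz": 0,"ax": 0,"ay": 0,"az": 0},{"gripper": 5,"tx": 2,"ty": -1.5,"tz": 0,"ax": 0,"ay": 0,"az": 0}]}}

```text
clock: 16.6
tcp_pos: [0.5517, 0.2021, 0.2363]
orientation: [-1.509, -0.514, -0.566]
contact_force: [16.6, -2.8, -4.9]
grip_width: 0.0183
```

```bash
python3 -c "
from plan import *
bar()
for n in['wrist','scene']: cv2.imwrite(f'pics/{n}13.png',vision.grab_frame(n)[:,:,::-1])"
```

```text
16.6 tcp [0.5517 0.2021 0.2363] q [-0.517  0.159 -0.182  2.228  1.196  0.496 -1.739] F [16.6 -2.8 -4.9] w 0.0183
[[ 0.771  0.636  0.033]
 [-0.029 -0.017  0.999]
 [ 0.636 -0.772  0.005]]
press xyz [-0.0981  0.0344  0.2487] r 0.2319 delta 0.038
```

View pics/scene13.png

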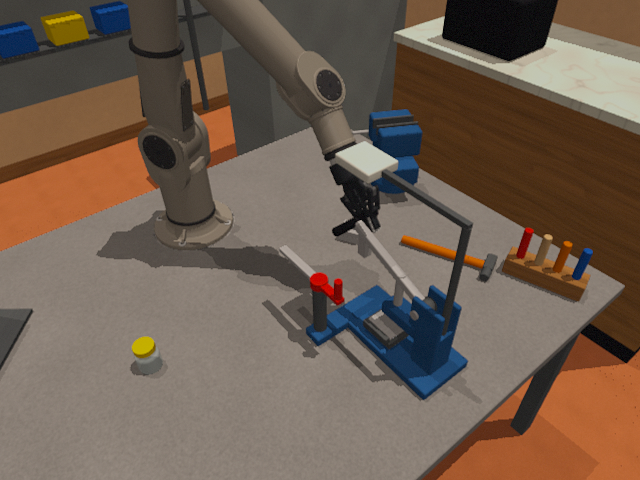

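View pics/wrist13.png

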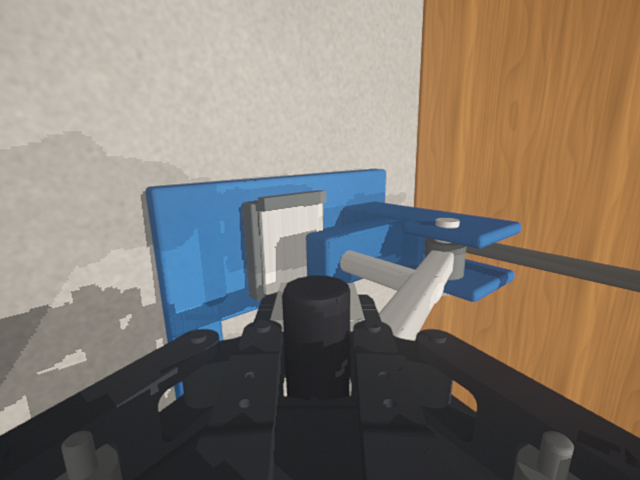

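>>> {"api": "jog_arm", "payload": {"motion": [{"gripper": 5,"tx": 3.5,"ty": 0.5,"tz": 0,"ax": 0,"ay": 0,"az": 0},{"gripper": 5,"tx": 2.5,"ty": -1.5,"tz": 0,"ax": 0,"ay": 0,"az": 0},{"gripper": 5,"tx": 1.5,"ty": -1,"tz": 0,"ax": 0,"ay": 0,"az": 0},{"gripper": 5,"tx": 0,"ty": 0,"tz": 0,"ax": 0,"ay": 0,"az": 0}], "newtons": 50}}

```text
clock: 17.1
tcp_pos: [0.5537, 0.2017, 0.2397]
orientation: [-1.512, -0.512, -0.561]
contact_force: [4.5, -3.5, -6.7]
grip_width: 0.0181
```

```bash
cat > m.py <<'E'
from plan import *
bar()
im=vision.grab_frame('scene')[:,:,::-1];cv2.imwrite('pics/sx.png',im)
c=vision.get_calibration('scene')
m=cv2.inRange(im[200:250,325:352],(0,0,0),(42,42,42))
print("\n".join("".join('#' if a else '.' for a in r) for r in m[5:45]))
P=R.from_euler('z',-.02).as_matrix()
for d in(0,.03,.06):
    b=np.array([.639,.166,0])+P@np.array([.12-.24*np.cos(.384-d),-.06,.17+.24*np.sin(.384-d)]);print(d,proj(c,b))
E
python3 m.py
```

```text
17.1 tcp [0.5537 0.2017 0.2397] q [-0.51   0.156 -0.183  2.219  1.165  0.497 -1.7  ] F [ 4.5 -3.5 -6.7] w 0.0181
[[ 0.774  0.632  0.031]
 [-0.026 -0.018  1.   ]
 [ 0.632 -0.775  0.003]]
press xyz [-0.0961  0.0341  0.2521] r 0.2312 delta 0.021
.....................######
......................#####
.......................####
.......................####
........................###
.........................##
..........................#
...........................
...........................
...........................
...........................
...........................
...........................
..........................#
........................###
......................#####
.....................######
...................########
.................##########
..............#############
.............##############
..........#################
..........#################
........##################.
........################...
........#############......
........############.......
.........#########.........
..........#######..........
..........#####............
...........................
...........................
...........................
...........................
...........................
...........................
...........................
...........................
...........................
...........................
0 [334.70246386 232.5681506 ]
0.03 [333.94219722 234.33073895]
0.06 [333.24848655 236.1472407 ]
```

>>> {"api": "jog_arm", "payload": {"motion": [{"gripper": 22,"tx": 0,"ty": 0,"tz": 0,"ax": 0,"ay": 0,"az": 0},{"gripper": 26,"tx": 0,"ty": 0,"tz": 0,"ax": 0,"ay": 0,"az": 0},{"gripper": 34,"tx": 0,"ty": 0,"tz": 0,"ax": 0,"ay": 0,"az": 0},{"gripper": 40,"tx": 0,"ty": 0,"tz": 0,"ax": 0,"ay": 0,"az": 0},{"gripper": 44,"tx": 0,"ty": 0,"tz": 0,"ax": 0,"ay": 0,"az": 0},{"gripper": 44,"tx": 0,"ty": 0,"tz": 0,"ax": 0,"ay": 0,"az": 0}]}}

```text
clock: 17.75
tcp_pos: [0.5543, 0.205, 0.2417]
orientation: [-1.506, -0.517, -0.56]
contact_force: [0.1, 0.2, -0.3]
grip_width: 0.044
```

```bash
python3 m.py; python3 -c "
from h import *
cv2.imwrite('pics/w14.png',vision.grab_frame('wrist')[:,:,::-1])"
```

```text
17.75 tcp [0.5543 0.205  0.2417] q [-0.511  0.155 -0.185  2.216  1.166  0.496 -1.7  ] F [ 0.1  0.2 -0.3] w 0.044
[[ 0.772  0.635  0.027]
 [-0.025 -0.012  1.   ]
 [ 0.635 -0.773  0.006]]
press xyz [-0.0957  0.0373  0.254 ] r 0.2315 delta 0.012
......................####.
......................####.
.......................###.
.......................####
........................###
.........................##
.........................##
..........................#
..........................#
...........................
...........................
...........................
...........................
...........................
........................###
.......................####
.....................######
..................#########
.................##########
...............############
.............##############
............###############
..........#################
........##################.
........################...
........#############......
........############.......
.........##########........
..........#######..........
..........#####............
...........................
...........................
...........................
...........................
...........................
...........................
...........................
...........................
...........................
...........................
0 [334.70246386 232.5681506 ]
0.03 [333.94219722 234.33073895]
0.06 [333.24848655 236.1472407 ]
```

View pics/w14.png

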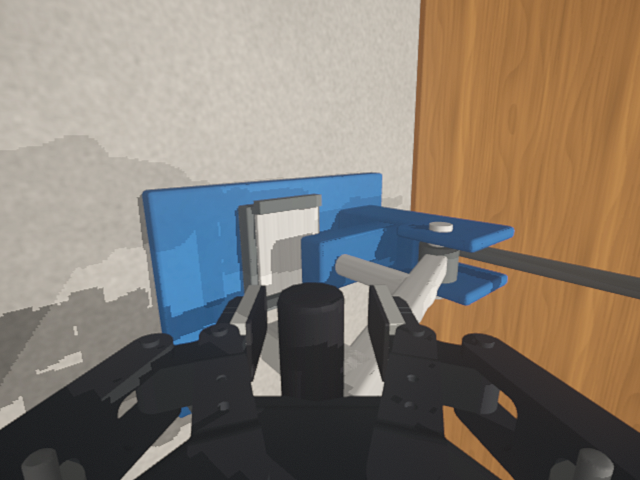

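>>> {"api": "jog_arm", "payload": {"motion": [{"gripper": 44,"tx": -2,"ty": 0,"tz": 0,"ax": 0,"ay": 0,"az": 0},{"gripper": 44,"tx": 0,"ty": -12,"tz": 0,"ax": 0,"ay": 0,"az": 0},{"gripper": 44,"tx": 0,"ty": -18,"tz": 0,"ax": 0,"ay": 0,"az": 0},{"gripper": 44,"tx": 0,"ty": -18,"tz": 0,"ax": 0,"ay": 0,"az": 0},{"gripper": 44,"tx": 0,"ty": -18,"tz": 0,"ax": 0,"ay": 0,"az": 0},{"gripper": 44,"tx": 0,"ty": -18,"tz": 0,"ax": 0,"ay": 0,"az": 0},{"gripper": 44,"tx": 0,"ty": -14,"tz": 0,"ax": 0,"ay": 0,"az": 0},{"gripper": 44,"tx": 0,"ty": 0,"tz": 0,"ax": 0,"ay": 0,"az": 0}]}}

```text
clock: 18.65
tcp_pos: [0.4903, 0.2068, 0.3176]
orientation: [-1.504, -0.518, -0.562]
contact_force: [-0.0, -0.4, 0.4]
grip_width: 0.0441
```

```bash
python3 m.py; python3 -c "
from h import *
cv2.imwrite('pics/t15.png',vision.grab_frame('top')[:,:,::-1])"
```

```text
18.65 tcp [0.4903 0.2068 0.3176] q [-0.536 -0.05  -0.251  2.227  0.861  0.633 -1.447] F [-0.  -0.4  0.4] w 0.0441
[[ 0.771  0.636  0.026]
 [-0.025 -0.011  1.   ]
 [ 0.636 -0.771  0.008]]
press xyz [-0.1597  0.0377  0.3299] r 0.3222 delta -0.135
...........................
...........................
...........................
...........................
...........................
...........................
...........................
...........................
...........................
...........................
...........................
...........................
...........................
..........................#
........................###
......................#####
.....................######
..................#########
.................##########
...............############
.............##############
............###############
..........#################
........##################.
........################...
........#############......
........############.......
.........##########........
..........#######..........
..........#####............
...........................
...........................
...........................
...........................
...........................
...........................
...........................
...........................
...........................
...........................
0 [334.70246386 232.5681506 ]
0.03 [333.94219722 234.33073895]
0.06 [333.24848655 236.1472407 ]
```

View pics/t15.png

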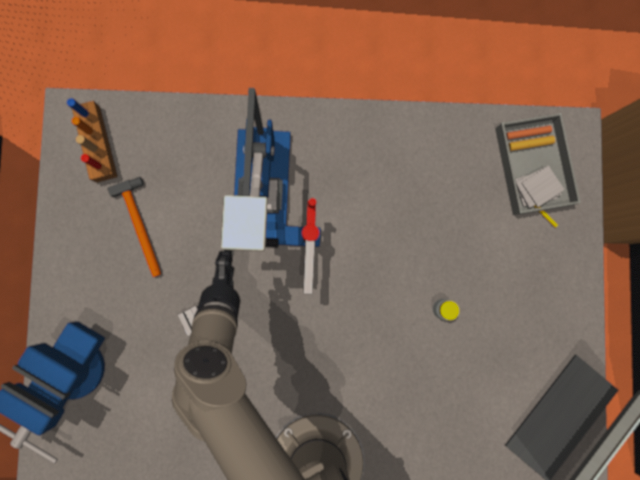

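View pics/sx.png

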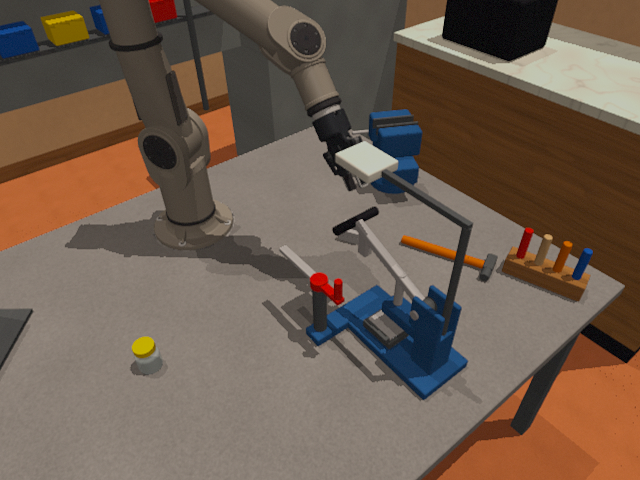

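```bash
python3 -c "
from h import *
c=vision.get_calibration('scene');P=R.from_euler('z',-.02).as_matrix()
for d in(.65,.7,.75):
  for y in(0,-.03,-.045):
    b=np.array([.639,.166,0])+P@np.array([.12-.24*np.cos(.384-d),y,.17+.24*np.sin(.384-d)]);print(d,y,((proj(c,b)-[280,210])*3.5).round(1))
t=vision.grab_frame('scene')[:,:,::-1];a=np.hstack([cv2.imread('pics/scene0.png')[290:350,350:420],t[290:350,350:420]])
cv2.imwrite('pics/plate.png',cv2.resize(a,None,fx=5,fy=5,interpolation=cv2.INTER_CUBIC))
"
```

```text
0.65 0 [250.3 206.2]
0.65 -0.03 [216.8 225.3]
0.65 -0.045 [199.7 235. ]
0.7 0 [253.1 220.7]
0.7 -0.03 [219.7 239.9]
0.7 -0.045 [202.7 249.7]
0.75 0 [256.4 235.4]
0.75 -0.03 [223.2 254.7]
0.75 -0.045 [206.3 264.5]
```

View pics/plate.png

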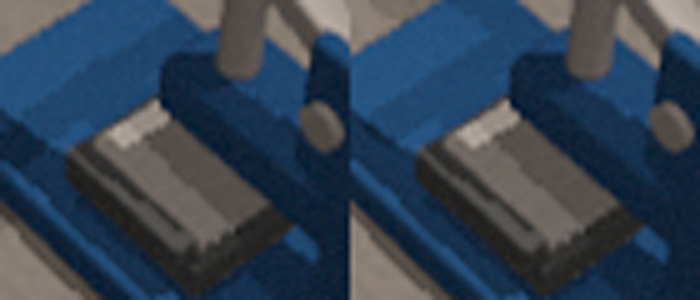

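```bash
python3 -c "
import cv2
a=cv2.imread('pics/s10.png')[180:300,170:300]
cv2.imwrite('pics/z.png',cv2.resize(a,None,fx=4.5,fy=4.5))
g=cv2.inRange(cv2.imread('pics/s10.png'),(0,0,0),(45,45,45))
for u in(225,230,235,240,245,250):print(u,[v for v in range(190,300) if g[v,u]])
"
```

```text
225 [237, 238, 239, 240, 241, 242, 243, 244, 245, 246, 247, 248, 249, 250, 251, 252, 253, 254, 255, 256, 257, 258, 259, 260, 261, 262, 263, 264, 265, 266, 267, 268, 269, 270, 271, 272]
230 [235, 236, 237, 238, 239, 240, 241, 242, 243, 244, 245, 246, 247, 248, 249, 250, 251, 252, 253, 254, 255, 256, 257, 258, 259, 260, 261, 262, 263, 264, 265, 266, 267]
235 [231, 232, 233, 234, 235, 236, 237, 238, 239, 240, 241, 242, 243, 244, 245, 246, 247, 248, 249, 250, 251, 252, 253, 254, 255, 256, 257, 258, 259, 260, 261, 262, 263, 264, 265]
240 [228, 229, 230, 231, 232, 233, 234, 235, 236, 237, 238, 239, 240, 241, 242, 243, 244, 245, 246, 247, 248, 249, 250, 251, 252, 253, 254, 255, 256, 257, 258, 259, 260]
245 [226, 227, 228, 229, 230, 231, 232, 233, 234, 235, 236, 237, 238, 239, 240, 241, 242, 243, 244, 245, 246, 247, 248, 249, 250, 251, 252, 253, 254, 255, 256]
250 [222, 223, 224, 225, 226, 237, 238, 239, 240, 241, 242, 243, 244, 245, 246, 247, 248, 249, 250, 251, 252, 253, 254]
```

View pics/z.png

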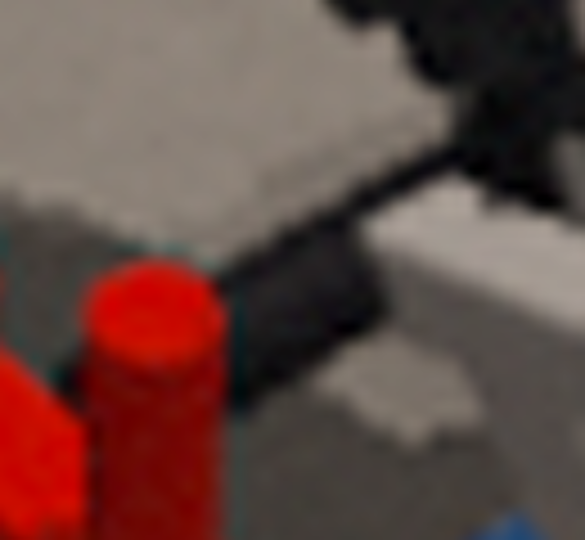

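```bash
python3 -c "
from bench import ticket,get_obs
print(ticket.hand_in(), get_obs()['clock'])"
```

```text
the job is handed in; nothing more can be done
the job is handed in; nothing more can be done
```

The job is handed in at about 18.8 s of the 61 s allowed. The press is unlocked, was pushed fully down once, and the lever is back at its top stop.

**Lock:** I turned the red handle about 84°, the rest of its quarter turn, to the open stop. It took 9 N there with no further movement, and the final top view shows the grip on the far side of the post.

**Press:** I gripped the crossbar and drove it down until the vertical force rose from 16 N to 42 N with almost no movement. In the picture the bar was at the position predicted for 0.75 rad.

**Return:** I held the lever all the way up at about 0.4 rad/s, except for one brief pause. Before release, and again after I backed off, the bar's outline matched its starting picture to within about a pixel.

**Surroundings:** The lamp, hammer and jar look unmoved in the last views. The arm hides most of the V-block, so I could see only a corner of it; the arm's path stayed clear of it.

**What did not go as planned:**
- The bar slid a centimetre or more towards the palm in the pads. I raised the grip from 40 N to 110 N for the final push, and it slid a little more on the way up.
- During the return the bar was pulled sideways, along the press's length, with up to about 34 N. I corrected the path.
- I could not see the punch mark on the plate from the scene camera. That it was marked rests on the lever having reached its stop.

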